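# Nest the plate covers and load the shakers for the dishwasher run

### The job

Get the tray ready to carry to the dishwasher: first move the squeeze bottle off the tray and stand it on the cork coaster. Then stack all the domed covers upside down in the middle of the tray, largest at the bottom, each cupped inside the next larger one, level and centred over one another; only then take every shaker out of the caddy and put it inside the top cover. Do not knock over or push about the other things on the counter.

Things in the scene. Friction and masses are not known exactly. Their poses are not given: they have to be found in the camera images.
- cover_xl: steel domed plate cover, 160 mm across the rim, upside down on the disc grip of its crown (56 mm across, 16 mm high). Origin: centre of the disc's underside; z up, out of the hollow. Flat inner floor at z = 26 mm, rim top at z = 58; 8 mm wall, nearly upright for its last 20 mm: pinch it from above anywhere. Nested, its disc stands on the floor of the cover below. 0.08 to 0.16 kg.
- cover_l: steel domed plate cover, 146 mm across the rim, upside down on the disc grip of its crown (56 mm across, 16 mm high). Origin: centre of the disc's underside; z up, out of the hollow. Flat inner floor at z = 26 mm, rim top at z = 58; 8 mm wall, nearly upright for its last 20 mm: pinch it from above anywhere. Nested, its disc stands on the floor of the cover below. 0.08 to 0.16 kg. May be absent.
- cover_m: steel domed plate cover, 132 mm across the rim, upside down on the disc grip of its crown (56 mm across, 16 mm high). Origin: centre of the disc's underside; z up, out of the hollow. Flat inner floor at z = 26 mm, rim top at z = 58; 8 mm wall, nearly upright for its last 20 mm: pinch it from above anywhere. Nested, its disc stands on the floor of the cover below. 0.08 to 0.16 kg. May be absent.
- cover_s: steel domed plate cover, 118 mm across the rim, upside down on the disc grip of its crown (56 mm across, 16 mm high). Origin: centre of the disc's underside; z up, out of the hollow. Flat inner floor at z = 26 mm, rim top at z = 58; 8 mm wall, nearly upright for its last 20 mm: pinch it from above anywhere. Nested, its disc stands on the floor of the cover below. 0.08 to 0.16 kg.
- shaker_1: round table shaker, white body with steel top, 28 mm across, 72 mm tall, 60 g; at first standing in one compartment of the caddy. Origin: centre of its underside, z to its top. May be absent.
- shaker_1_mid (a point): middle of shaker_1, on its axis, 36 mm above its underside.
- shaker_2: round table shaker, white body with steel top, 28 mm across, 72 mm tall, 60 g; at first standing in one compartment of the caddy. Origin: centre of its underside, z to its top. May be absent.
- shaker_2_mid (a point): middle of shaker_2, on its axis, 36 mm above its underside.
- shaker_3: round table shaker, white body with steel top, 28 mm across, 72 mm tall, 60 g; at first standing in one compartment of the caddy. Origin: centre of its underside, z to its top. May be absent.
- shaker_3_mid (a point): middle of shaker_3, on its axis, 36 mm above its underside.
- squeeze: red plastic squeeze bottle, body 52 mm across up to 85 mm, then a shoulder and nozzle, 130 mm tall in all, 0.17 to 0.35 kg; at first standing on the tray. Origin: centre of its underside, z up.
- tray_in (a point): centre of the inner floor of the fixed square grey tray (190 mm outside, floor 6 mm thick, edge 14 mm high above the counter).
- coaster_top (a point): centre of the top of the fixed round cork coaster, 90 mm across, 5 mm thick.
- caddy: fixed open wooden caddy, 80 x 186 x 40 mm high, walls 5 mm; three compartments in a row along its y axis (centres at y = -60.5, 0, 60.5 mm). Origin: centre of its underside; inner floor at z = 5 mm.
- jam_jar: small amber jar with brass cap, 50 mm across, 75 mm tall. Origin: centre of its underside. A bystander: not part of the work.
- syrup: amber bottle, 56 mm across, 150 mm tall. Origin: centre of its underside. A bystander: not part of the work.
- mug: white mug, 80 mm across without its handle (30 mm more), 90 mm tall. Origin: centre of its underside. A bystander: not part of the work.
Mind the look-alikes: they are no part of the job. Leave any pink or purple look-alike of the shaker_3 alone.

How it is judged:
By the outcome, as a careful person would: the job done as asked, in the order asked, and still so for the second after the job is handed in, with the robot touching nothing.
Of cover_l, cover_m only 1 to 2 are there at a start; the rules pass over those that are not, and their reading is None.
Of shaker_1, shaker_2, shaker_3 only 2 to 3 are there at a start; the rules pass over those that are not, and their reading is None.
At some moment in a run one of cover_l, cover_m may be knocked a few centimetres aside while the robot is not near it.
It also fails if it takes over 210 s, if anything falls off the work surface, if the arm or the gripper's body presses on something with over 40 N, if the wrist force passes 120 N, or if a joint passes its speed limit or range.

### The arm

A 6-joint arm with a two-finger parallel gripper is mounted at the origin on the work surface. World frame = base frame: x ahead of the robot, y to its left, z up, the work surface at z = 0. Lengths are in m, angles in rad, forces in N, time in s.
With the tool pointing down it reaches from about 0.275 to 0.85 m from the base axis. Payload 5.2 kg.
Tool frame: the origin (TCP) lies at the very end of the fingers, on their centre line; the grasp point (between the pads) lies 19 mm behind it (ctrl.grip_point_offset is the distance from the TCP to the grasp point, in m); z points along the fingers, y is the line along which they close (so a half turn about z gives the same grasp; the last joint's range is limited). The gripper opens to 85 mm and grips with 20 to 120 N. Pads are 22 mm wide; open, the fingers measure 114 mm over their backs; the gripper's body (76 mm by 85 mm) begins 54 mm behind the grasp point. The pads swing forward as they close: fully open they stand 13 mm farther back than shut.
Start: joints at [1.09, 0.259, 1.535, -0, 1.348, -0.203], TCP at [0.151, 0.529, 0.231] pointing down, gripper open.
Joint ranges: [-3.14, 3.14], [-0.91, 2.08], [0.19, 2.58], [-1.22, 4.36], [0.22, 2.71], [-3.12, 3.12]. Speed limits (rad/s): [2.57, 2.57, 3.14, 3.14, 3.14, 3.14].

### API

Orientations are given as a unit quaternion [w, x, y, z].
In Python, from plant import ctrl gives the robot as it stands.
- The arm moves only by the shell command python3 -m inch 'ROWS' [FORCE]. ROWS is a JSON object of lists of equal length, an entry for each row: "rot": the turn, a rotation vector about the tool's x, y, z each as a share of 0.1 rad, from -1 to 1, a list of three; "delta_pos": the shift along the tool's x, y, z each as a share of 0.04 m, from -1 to 1, a list of three; "grip": the closure, from -1 (fully open) to 1 (shut). In form: {"rot": [[ax, ay, az], ...], "delta_pos": [[dx, dy, dz], ...], "grip": [grip, ...]}. A call has exactly 10 rows; each row shifts and turns the commanded pose from where the row before left it, along the tool's axes as they then stand; what a row does not reach is not made up. A row lasts 1/12 s, in which the tool goes at most 41.7 mm and 7.16 degrees, less where a joint would pass 70% of its speed; a pose out of reach is approached as far as the arm can. A call with a number of a shift or a turn outside -1 to 1 is refused whole. A call with a gripper value outside its range is refused whole. The fingers move at their own pace and stop on an object; FORCE is the grip in N (left out, the last holds). Time passes only in rows, so rows that do not move let the fingers close, or fill a call up. It gives the time, the measured TCP pose, the force, the opening and the grip force at its end, in the units of the state.
- ctrl.state(): the state, without advancing time (a new reading comes with each control period).
- ctrl.snapshot(name): name is "side" or "top"; returns a dict with "color" (400x640x3 uint8, red, green, blue), "camera_matrix" (3x3 intrinsics, pixels), "cam_to_world" (4x4, takes a point from camera to world coordinates). Camera axes: x right, y down, z forward; pixel columns grow to the right and rows downward; lengths in m; the calibration is good to about 2 mm. A picture is of the moment at which its call begins. There is no depth.
- ctrl.job_done(): hands the job in; it is judged then, once.
The state is a dict: "t": time; "joint_positions": joint angles; "joint_vel": joint speeds; "joint_efforts": joint torques, N m; "ee_pos": TCP position; "tcp_rot": TCP orientation; "contact_force": force on the tool from outside, world axes, zero at the start; "wrist_torque": the same for the moment, N m; "grip_width": finger opening in m; "finger_force": force on a finger pad.
Only numpy, scipy, OpenCV 4.12 (cv2) and the standard library are available. Lean on these libraries where they do the work, as an engineer would, in place of code of your own. Each camera call takes 0.05 s, during which the arm holds its last target. There are 200 camera calls.

## Working session

There is one attempt and no reset: what is moved stays moved. The work goes in short steps, Python scripts to look and compute and a shell command to move; the robot and the scene stay as the last step left them, time stands still between calls to the robot, and variables do not carry over. Pictures are saved under pics/ and viewed, at most 14 in all, crops included, and the job is handed in when it is done.

```bash
ls; mkdir -p pics; python3 - <<'E'
from plant import ctrl
import cv2,numpy as np
for n in("top","side"):
    s=ctrl.snapshot(n); cv2.imwrite(f"pics/{n}0.png",s["color"][:,:,::-1]); print(n,s["camera_matrix"].round(1).tolist(),s["cam_to_world"].round(4).tolist())
st=ctrl.state(); print({k:np.round(v,3).tolist() for k,v in st.items()}, ctrl.grip_point_offset)
E
```

```text
pics
top [[432.0, 0.0, 315.4], [0.0, 432.0, 193.5], [0.0, 0.0, 1.0]] [[-0.002, -0.9956, 0.0934, 0.4642], [-1.0, 0.0017, -0.003, -0.0012], [0.0029, -0.0934, -0.9956, 1.2648], [0.0, 0.0, 0.0, 1.0]]
side [[430.8, 0.0, 320.2], [0.0, 430.8, 201.9], [0.0, 0.0, 1.0]] [[0.9875, -0.0798, 0.1363, 0.4698], [-0.1575, -0.5604, 0.8131, -0.7241], [0.0114, -0.8244, -0.5659, 0.5888], [0.0, 0.0, 0.0, 1.0]]
{'t': 0.1, 'joint_positions': [1.09, 0.259, 1.536, -0.0, 1.348, -0.203], 'joint_vel': [-0.001, -0.002, -0.002, 0.001, 0.002, -0.001], 'joint_efforts': [0.002, -44.697, -29.125, -0.0, 0.006, -0.0], 'ee_pos': [0.151, 0.528, 0.231], 'tcp_rot': [-0.0, 0.138, 0.99, -0.001], 'contact_force': [0.204, 0.219, 0.237], 'wrist_torque': [0.069, 0.016, 0.016], 'finger_force': 0.0, 'grip_width': 0.085} 0.0187
```

View pics/top0.png

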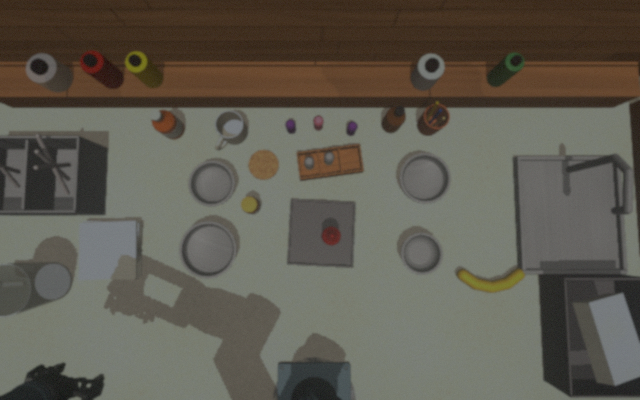

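View pics/side0.png

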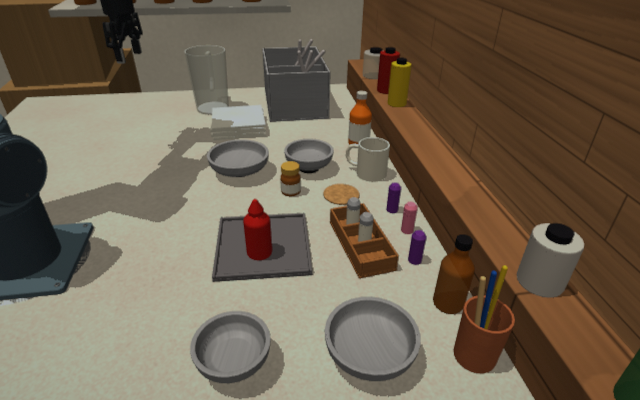

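The top view shows four bowls at (213,182), (208,248), (423,176) and (421,252). The tray is at (321,232) with the squeeze bottle at (331,232), the coaster at (263,164), and the caddy at (330,161) holding two shakers at (309,161) and (328,157). The jar is at (250,204) and the look-alikes are beyond the caddy.

```bash
cat > h.py <<'E'
from plant import ctrl
import cv2,numpy as np
from scipy.spatial.transform import Rotation as R
def snap(n):
    s=ctrl.snapshot(n); return s["color"][:,:,::-1].copy(),np.array(s["camera_matrix"]),np.array(s["cam_to_world"])
def ray(K,T,uv,z):
    d=T[:3,:3]@np.linalg.inv(K)@np.array([uv[0],uv[1],1.]); o=T[:3,3]
    return (o+d*(z-o[2])/d[2])[:2]
def proj(K,T,p):
    c=T[:3,:3].T@(np.array(p)-T[:3,3]); return (K@c/c[2])[:2]
def circ(P):
    A=np.c_[2*P,np.ones(len(P))]; x=np.linalg.lstsq(A,(P**2).sum(1),rcond=None)[0]
    return x[:2],np.sqrt(x[2]+x[:2]@x[:2])
def bowl(img,K,T,c0,r0,z):
    "radial edge search around world centre: strongest gradient near r0, circle fit with outlier drop"
    g=cv2.GaussianBlur(cv2.cvtColor(img,cv2.COLOR_BGR2GRAY).astype(np.float32),(0,0),.8)
    c=np.array(c0,float)
    for it in range(4):
        w=.022 if it==0 else .010; rr=np.arange(r0-w,r0+w,.0005); P=[]
        for a in np.arange(0,2*np.pi,.1):
            pts=np.array([proj(K,T,[c[0]+r*np.cos(a),c[1]+r*np.sin(a),z]) for r in rr],np.float32)
            v=cv2.remap(g,pts[:,0].reshape(1,-1),pts[:,1].reshape(1,-1),cv2.INTER_LINEAR)[0]
            d=np.gradient(cv2.GaussianBlur(v.reshape(1,-1),(0,0),2)[0]); k=d.argmax()
            P.append(c+rr[k]*np.array([np.cos(a),np.sin(a)]))
        P=np.array(P); c,r=circ(P)
        for _ in range(3):
            e=abs(np.linalg.norm(P-c,axis=1)-r); k=e<=max(.0015,np.percentile(e,80)); c,r=circ(P[k])
        r0=r
    return c,r,e[k].mean()
def tool(st=None):
    st=st or ctrl.state(); q=st["tcp_rot"]; return np.array(st["ee_pos"]),R.from_quat([q[1],q[2],q[3],q[0]])
E
cat > m.py <<'E'
from h import *
img,K,T=snap("top")
for uv in [(213,182),(208,248),(423,176),(421,252)]:
    c0=ray(K,T,uv,.058); best=None
    for r0 in (.059,.066,.073,.08):
        b=bowl(img,K,T,c0,r0,.058); print(uv,r0,b[0].round(4),round(b[1],4),round(b[2],5))
hsv=cv2.cvtColor(img,cv2.COLOR_BGR2HSV)
def comp(mask,uv,rad):
    m=np.zeros(mask.shape,np.uint8); cv2.circle(m,uv,rad,255,-1); m&=mask
    n,l,s,ce=cv2.connectedComponentsWithStats(m); i=1+s[1:,4].argmax(); return (l==i).astype(np.uint8),s[i],ce[i]
cork=cv2.inRange(hsv,(5,70,40),(22,255,255))
for nm,uv,rad,z in(("coaster",(263,164),20,.005),("caddy",(330,161),40,.04)):
    m,s,ce=comp(cork,uv,rad); co=max(cv2.findContours(m,0,1)[0],key=len)
    W=np.array([ray(K,T,p[0],z) for p in co],np.float32); r=cv2.minAreaRect(W); print(nm,s,r)
g=cv2.cvtColor(img,cv2.COLOR_BGR2GRAY)
m,s,ce=comp(cv2.inRange(g,0,110),(321,232),50); co=max(cv2.findContours(m,0,1)[0],key=len)
print("tray",cv2.minAreaRect(np.array([ray(K,T,p[0],.014) for p in co],np.float32)))
red=cv2.inRange(hsv,(0,150,40),(6,255,255))|cv2.inRange(hsv,(172,150,40),(180,255,255))
m,s,ce=comp(red,(331,232),25);print("sq top comp",s,ce)
simg,Ks,Ts=snap("side"); shsv=cv2.cvtColor(simg,cv2.COLOR_BGR2HSV)
reds=cv2.inRange(shsv,(0,150,40),(6,255,255))|cv2.inRange(shsv,(172,150,40),(180,255,255))
m2,s2,ce2=comp(reds,(258,235),50);print("sq side",s2,ce2)
for z in(.006,.02,.095,.136): print(z, "top ray",ray(K,T,ce,z).round(4))
cv2.imwrite("pics/crop0.png",cv2.resize(img[95:290,170:470],None,fx=2.6,fy=2.6,interpolation=cv2.INTER_CUBIC))
E
python3 m.py
```

```text
(213, 182) 0.059 [0.6143 0.28  ] 0.067 0.00132
(213, 182) 0.066 [0.6143 0.28  ] 0.067 0.00132
(213, 182) 0.073 [0.6143 0.28  ] 0.067 0.00132
(213, 182) 0.08 [0.6143 0.2802] 0.0671 0.00125
(208, 248) 0.059 [0.4224 0.2942] 0.0724 0.00033
(208, 248) 0.066 [0.4224 0.2942] 0.0724 0.00033
(208, 248) 0.073 [0.4344 0.2875] 0.0828 0.00214
(208, 248) 0.08 [0.4343 0.2876] 0.0828 0.00217
(423, 176) 0.059 [ 0.6281 -0.3051] 0.0739 0.00133
(423, 176) 0.066 [ 0.628 -0.305] 0.0738 0.00138
(423, 176) 0.073 [ 0.628 -0.305] 0.0738 0.00138
(423, 176) 0.08 [ 0.6279 -0.305 ] 0.0739 0.00139
(421, 252) 0.059 [ 0.423  -0.2909] 0.0624 0.00244
(421, 252) 0.066 [ 0.423  -0.2909] 0.0624 0.00244
(421, 252) 0.073 [ 0.423 -0.291] 0.0625 0.00233
(421, 252) 0.08 [ 0.4229 -0.2907] 0.0623 0.00249
coaster [249 150  30  30 687] ((0.6686900854110718, 0.14912983775138855), (0.08648591488599777, 0.08538395911455154), 44.787837982177734)
caddy [ 297  144   67   36 1636] ((0.6718556880950928, -0.04618443548679352), (0.08298597484827042, 0.18408900499343872), 7.562921524047852)
tray ((0.4697714149951935, -0.02101834863424301), (0.19312496483325958, 0.194587841629982), 86.8969955444336)
sq top comp [332 239   6   5  11] [334.90909091 240.72727273]
sq side [ 243  199   29   61 1287] [257.22610723 232.2004662 ]
0.006 top ray [ 0.4448 -0.0614]
0.02 top ray [ 0.445  -0.0607]
0.095 top ray [ 0.4462 -0.0571]
0.136 top ray [ 0.4468 -0.0552]
```

View pics/crop0.png

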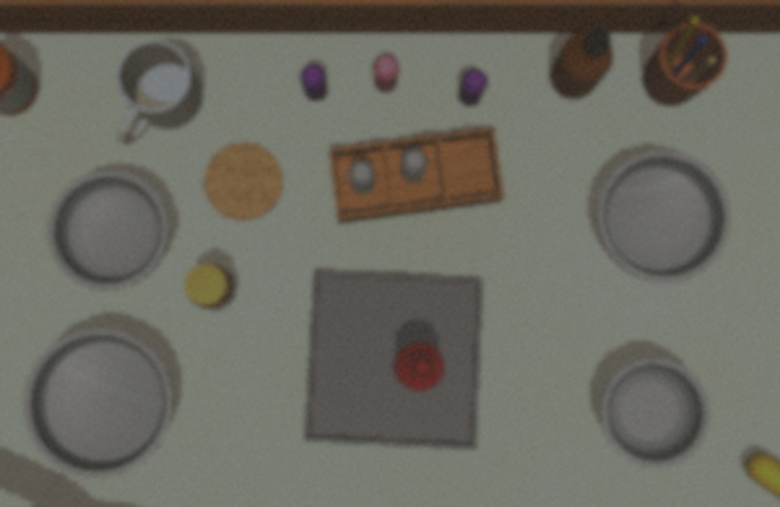

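The crop shows bright rims with dark insides. The XL cover is lower-left, L upper-right, M upper-left and S lower-right. The squeeze bottle is at about crop (418,366).

```bash
cat > m2.py <<'E'
from h import *
def inner(img,K,T,c,r,z=.058):
    g=cv2.GaussianBlur(cv2.cvtColor(img,cv2.COLOR_BGR2GRAY).astype(np.float32),(0,0),.8); c=np.array(c,float)
    for it,w in enumerate((.012,.008,.006,.006)):
        rr=np.arange(r-w,r+w,.0005); P=[]
        for a in np.arange(0,2*np.pi,.1):
            pts=np.array([proj(K,T,[c[0]+q*np.cos(a),c[1]+q*np.sin(a),z]) for q in rr],np.float32)
            v=cv2.remap(g,pts[:,0].reshape(1,-1),pts[:,1].reshape(1,-1),1)[0]; k=np.gradient(v).argmax()
            P.append(c+rr[k]*np.array([np.cos(a),np.sin(a)]))
        P=np.array(P); k=np.ones(len(P),bool)
        for _ in range(4):
            cc,rf=circ(P[k]); e=abs(np.linalg.norm(P-cc,axis=1)-rf); k=e<=max(.001,np.percentile(e,75))
        c=cc
    return c,rf,e[k].mean()
if __name__=="__main__":
    img,K,T=snap("top")
    for n,uv,r in(("xl",(208,248),.072),("l",(423,176),.065),("m",(213,182),.058),("s",(421,252),.051)):
        c,rf,e=inner(img,K,T,ray(K,T,uv,.058),r); print(n,c.round(4),rf.round(4),e.round(5))
    hsv=cv2.cvtColor(img,cv2.COLOR_BGR2HSV)
    red=((img[:,:,2].astype(int)-img[:,:,1]>45)).astype(np.uint8); red[:,:305]=0;red[:,345:]=0;red[:215]=0;red[:256-0][256:]=0; red[256:]=0
    n,l,s,ce=cv2.connectedComponentsWithStats(red); i=1+s[1:,4].argmax(); print("sq",s[i],ce[i],[ray(K,T,ce[i],z).round(4) for z in(.05,.091,.12)])
    simg,Ks,Ts=snap("side")
    red=((simg[:,:,2].astype(int)-simg[:,:,1]>45)&(abs(simg[:,:,1].astype(int)-simg[:,:,0])<25)).astype(np.uint8); 
    m=np.zeros_like(red); m[190:270,235:285]=red[190:270,235:285]
    n,l,s,ce=cv2.connectedComponentsWithStats(m); i=1+s[1:,4].argmax(); print("sq side",s[i],ce[i])
    for y in(202,215,225,235,245,255):
        xs=np.where(l[y]==i)[0]; 
        if len(xs):print(y,xs.min(),xs.max())
    print([proj(Ks,Ts,[.4470,-.057,z]).round(1) for z in (.006,.05,.091,.136)],[proj(K,T,[.4470,-.057,z]).round(1) for z in (.006,.05,.091,.136)])
    # shakers in side view: print tops
    for n_,uv in(("a",(309,158)),("b",(328,155))): print(n_,ray(K,T,uv,.077).round(4))
    cv2.imwrite("pics/side1.png",cv2.resize(simg[180:280,210:440],None,fx=3.4,fy=3.4,interpolation=2))
E
python3 m2.py
```

```text
xl [0.4225 0.2945] 0.0725 0.00034
l [ 0.6217 -0.3134] 0.0655 0.00045
m [0.6079 0.2878] 0.0586 0.00037
s [ 0.4106 -0.2985] 0.0513 0.00045
sq [323 232  17  12 100] [331.25 238.63] [array([ 0.4514, -0.0491]), array([ 0.4518, -0.0475]), array([ 0.4521, -0.0463])]
sq side [ 243  199   28   61 1278] [257.0485133 231.9827856]
202 252 257
215 246 267
225 244 269
235 245 269
245 246 270
255 248 269
[array([253.7, 255.6]), array([252. , 238.7]), array([250.3, 222. ]), array([248.3, 202.6])] [array([333.4, 240. ]), array([334.1, 240.2]), array([334.8, 240.4]), array([335.6, 240.7])]
a [0.6749 0.0127]
b [ 0.6833 -0.0402]
```

View pics/side1.png

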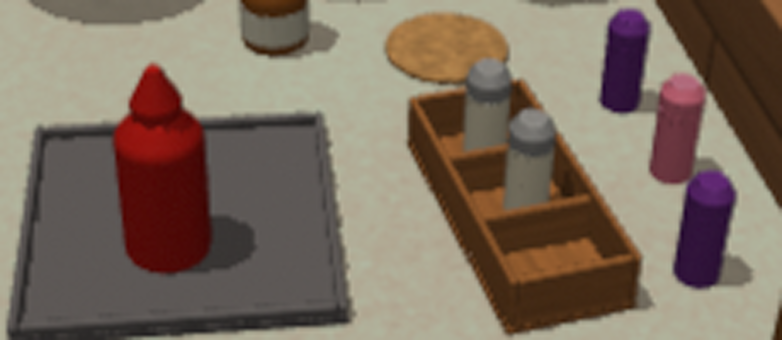

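The side crop shows the squeeze bottle upright on the tray, with its axis near side column 257 and its tip at (254,199). Two grey-topped shakers stand in the caddy's left and middle compartments. Cover positions fit well. The next step is to line the tool up with the world axes and go above the bottle at about (0.458, -0.047).

```bash
python3 -m inch '{"rot":[[0,0,-0.92],[0,0,-0.92],[0,0,-0.92],[0,0,0],[0,0,0],[0,0,0],[0,0,0],[0,0,0],[0,0,0],[0,0,0]],"delta_pos":[[0,0,0],[0,0,0],[0,0,0],[-0.4,-0.7,0],[-0.45,-0.845,0],[-0.45,-0.845,0],[-0.45,-0.845,0],[-0.45,-0.845,0],[-0.45,-0.845,0],[-0.4,-0.7,0]],"grip":[-1,-1,-1,-1,-1,-1,-1,-1,-1,-1]}' 40
cat > go.py <<'E'
import sys
from h import *
p,r=tool(); t=np.array([float(a) for a in sys.argv[1:4]]); d=r.inv().apply(t-p)
m=r.as_matrix(); yaw=np.degrees(np.arctan2(m[1,1],m[0,1]))
print("tcp",p.round(4),"yaw_y",yaw.round(2),"tilt",np.degrees(np.arccos(-m[2,2])).round(2),"units",(d/.04).round(2),"w",round(ctrl.state()["grip_width"],4))
E
python3 go.py .458 -.047 .2
```

```text
t: 1.13
ee_pos: [0.2728, 0.3016, 0.2314]
tcp_rot: [0.0, 0.001, 1.0, -0.0]
contact_force: [0.0, 0.3, 0.7]
grip_width: 0.0853
finger_force: 0.0
tcp [0.2728 0.3016 0.2314] yaw_y 89.9 tilt 0.03 units [-4.65 -8.71  0.79] w 0.0853
```

```bash
python3 -m inch '{"rot":[[0,0,0],[0,0,0],[0,0,0],[0,0,0],[0,0,0],[0,0,0],[0,0,0],[0,0,0],[0,0,0],[0,0,0]],"delta_pos":[[-0.3,-0.6,0],[-0.45,-0.83,0],[-0.45,-0.83,0],[-0.45,-0.83,0],[-0.45,-0.83,0],[-0.45,-0.83,0],[-0.45,-0.83,0],[-0.45,-0.83,0],[-0.45,-0.83,0],[-0.45,-0.83,0]],"grip":[-1,-1,-1,-1,-1,-1,-1,-1,-1,-1]}'
python3 - <<'E'
from h import *
p,r=tool();print(p)
img,K,T=snap("top"); simg,Ks,Ts=snap("side")
# triangulate shakers' tops
def tri(a,b):
    A=[]
    for K_,T_,uv in((K,T,a),(Ks,Ts,b)):
        d=T_[:3,:3]@np.linalg.inv(K_)@np.array([*uv,1.]); d/=np.linalg.norm(d); A.append((T_[:3,3],np.eye(3)-np.outer(d,d)))
    M=sum(P for _,P in A); return np.linalg.solve(M,sum(P@o for o,P in A))
print(tri((308.7,160.8),(353.5,199.5)),tri((328.8,157),(366.2,214.2)))
print("sq",tri((330.8,236),(254.5,199.5)))
print([proj(Ks,Ts,[.458,-.047,z]).round(1) for z in(.006,.05,.091,.136)],proj(K,T,[.458,-.047,.136]))
cv2.imwrite("pics/side2.png",cv2.resize(simg[100:290,150:350],None,fx=3,fy=3,interpolation=2))
E
```

```text
t: 1.97
ee_pos: [0.4463, -0.0213, 0.2315]
tcp_rot: [0.0, 0.001, 1.0, 0.0]
contact_force: [0.9, -0.4, -0.4]
grip_width: 0.0857
finger_force: 0.0
[ 0.44632158 -0.0213449   0.23147169]
[0.66633615 0.01373968 0.07452805] [ 0.67843257 -0.04254265  0.07491729]
sq [ 0.4587736  -0.04465337  0.13342928]
[array([259. , 251.9]), array([257.4, 235. ]), array([255.9, 218.4]), array([254.2, 199.1])] [331.74396798 236.41201036]
```

View pics/side2.png

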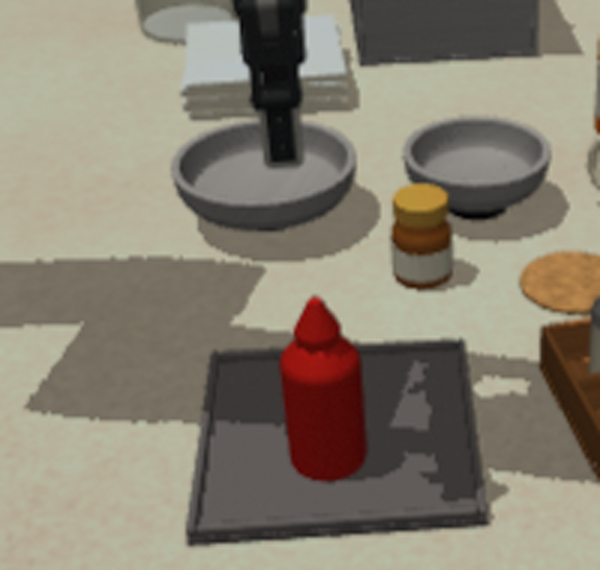

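The gripper tip (crop 283,155) hangs above and slightly left of the bottle (axis at crop 325). This agrees with the estimate, so I correct, descend and grip.

```bash
python3 -m inch '{"rot":[[0,0,0],[0,0,0],[0,0,0],[0,0,0],[0,0,0],[0,0,0],[0,0,0],[0,0,0],[0,0,0],[0,0,0]],"delta_pos":[[-0.3,-0.62,0],[0,0,0],[0,0,0.5],[0,0,0.7],[0,0,0.7],[0,0,0.7],[0,0,0.7],[0,0,0.5],[0,0,0.3],[0,0,0]],"grip":[-1,-1,-1,-1,-1,-1,-1,-1,-1,-1]}'
python3 -m inch '{"rot":[[0,0,0],[0,0,0],[0,0,0],[0,0,0],[0,0,0],[0,0,0],[0,0,0],[0,0,0],[0,0,0],[0,0,0]],"delta_pos":[[0,0,0],[0,0,0],[0,0,0],[0,0,0],[0,0,0],[0,0,0],[0,0,0],[0,0,0],[0,0,0],[0,0,0]],"grip":[1,1,1,1,1,1,1,1,1,1]}' 40
python3 go.py .6687 .1491 .166
```

```text
t: 2.9
ee_pos: [0.4553, -0.0426, 0.0649]
tcp_rot: [-0.003, 0.001, 1.0, 0.001]
contact_force: [-0.6, 0.4, 0.2]
grip_width: 0.0853
finger_force: 0.0
t: 3.73
ee_pos: [0.459, -0.0446, 0.0689]
tcp_rot: [0.002, 0.001, 1.0, -0.0]
contact_force: [0.4, -0.8, 7.4]
grip_width: 0.0505
finger_force: 41.2
tcp [ 0.459  -0.0446  0.0689] yaw_y 89.89 tilt 0.2 units [-5.24  4.85 -2.41] w 0.0505
```

```bash
python3 -m inch '{"rot":[[0,0,0],[0,0,0],[0,0,0],[0,0,0],[0,0,0],[0,0,0],[0,0,0],[0,0,0],[0,0,0],[0,0,0]],"delta_pos":[[0,0,-0.2],[0,0,-0.5],[0,0,-0.6],[0,0,-0.6],[0,0,-0.4],[0,0,-0.2],[-0.2,0.2,0],[-0.5,0.45,0],[-0.6,0.55,0],[-0.6,0.55,0]],"grip":[1,1,1,1,1,1,1,1,1,1]}'
python3 -m inch '{"rot":[[0,0,0],[0,0,0],[0,0,0],[0,0,0],[0,0,0],[0,0,0],[0,0,0],[0,0,0],[0,0,0],[0,0,0]],"delta_pos":[[-0.6,0.55,0],[-0.6,0.55,0],[-0.6,0.55,0],[-0.6,0.55,0],[-0.5,0.45,0],[-0.3,0.3,0],[-0.2,0.2,0],[0,0,0],[0,0,0],[0,0,0]],"grip":[1,1,1,1,1,1,1,1,1,1]}'
python3 go.py .6687 .1491 .068
```

```text
t: 4.57
ee_pos: [0.5342, 0.0269, 0.1663]
tcp_rot: [-0.001, 0.002, 1.0, 0.0]
contact_force: [0.6, 0.3, -1.6]
grip_width: 0.0506
finger_force: 42.5
t: 5.4
ee_pos: [0.6691, 0.1513, 0.1659]
tcp_rot: [-0.001, 0.001, 1.0, -0.0]
contact_force: [-0.2, 0.1, -2.2]
grip_width: 0.0504
finger_force: 42.5
tcp [0.6691 0.1513 0.1659] yaw_y 89.9 tilt 0.16 units [ 0.   -0.06  2.45] w 0.0504
```

```bash
python3 -m inch '{"rot":[[0,0,0],[0,0,0],[0,0,0],[0,0,0],[0,0,0],[0,0,0],[0,0,0],[0,0,0],[0,0,0],[0,0,0]],"delta_pos":[[0,-0.05,0.3],[0,0,0.5],[0,0,0.5],[0,0,0.5],[0,0,0.3],[0,0,0.2],[0,0,0.1],[0,0,0.05],[0,0,0],[0,0,0]],"grip":[1,1,1,1,1,1,1,1,1,1]}'
python3 -m inch '{"rot":[[0,0,0],[0,0,0],[0,0,0],[0,0,0],[0,0,0],[0,0,0],[0,0,0],[0,0,0],[0,0,0],[0,0,0]],"delta_pos":[[0,0,0],[0,0,0],[0,0,0],[0,0,0],[0,0,0],[0,0,0],[0,0,0],[0,0,0],[0,0,0],[0,0,0]],"grip":[-1,-1,-1,-1,-1,-1,-1,-1,-1,-1]}'
```

```text
t: 6.23
ee_pos: [0.6709, 0.1494, 0.0704]
tcp_rot: [0.001, 0.001, 1.0, 0.0]
contact_force: [-0.4, 0.4, -2.2]
grip_width: 0.0502
finger_force: 42.5
t: 7.07
ee_pos: [0.6701, 0.1494, 0.0692]
tcp_rot: [-0.0, 0.001, 1.0, 0.0]
contact_force: [-0.1, 0.7, -0.7]
grip_width: 0.0856
finger_force: 0.0
```

```bash
python3 -m inch '{"rot":[[0,0,0],[0,0,0],[0,0,0],[0,0,0],[0,0,0],[0,0,0],[0,0,0],[0,0,0],[0,0,0],[0,0,0]],"delta_pos":[[0,0,-0.2],[0,0,-0.5],[0,0,-0.6],[0,0,-0.6],[0,0,-0.6],[0.6,0.2,-0.2],[0.8,0.22,0],[0.8,0.22,0],[0.8,0.22,0],[0.8,0.22,0]],"grip":[-1,-1,-1,-1,-1,-1,-1,-1,-1,-1]}'
python3 - <<'E'
from m2 import *
img,K,T=snap("top")
for n,uv,r in(("xl",(208,248),.072),("l",(423,176),.065),("m",(213,182),.058),("s",(421,252),.051)):
    c,rf,e=inner(img,K,T,ray(K,T,uv,.058),r); print(n,c.round(4),rf.round(4),e.round(5))
cv2.imwrite("pics/top1.png",img)
simg,Ks,Ts=snap("side"); print([proj(Ks,Ts,[.669,.149,z]).round(0) for z in(.005,.09,.135)])
red=((simg[:,:,2].astype(int)-simg[:,:,1]>45)&(abs(simg[:,:,1].astype(int)-simg[:,:,0])<25)).astype(np.uint8); red[:120]=0; red[:,400:]=0
n,l,s,ce=cv2.connectedComponentsWithStats(red); i=1+s[1:,4].argmax(); print("sq side",s[i],ce[i])
E
python3 go.py .4225 .2185 .08
```

```text
t: 7.9
ee_pos: [0.5168, 0.1931, 0.178]
tcp_rot: [0.0, 0.001, 1.0, 0.0]
contact_force: [0.6, 0.8, 0.7]
grip_width: 0.0854
finger_force: 0.0
xl [0.4265 0.2958] 0.0756 0.00224
l [ 0.6214 -0.3132] 0.0658 0.00042
m [0.609  0.2809] 0.0599 0.00243
s [ 0.4105 -0.2984] 0.0512 0.00045
[array([341., 192.]), array([343., 162.]), array([344., 145.])]
sq side [333 146  21  53 861] [343.05342625 174.77351916]
tcp [0.513  0.1942 0.1778] yaw_y 90.04 tilt 0.2 units [2.25 0.61 2.45] w 0.0855
```

```bash
python3 -m inch '{"rot":[[0,0,0],[0,0,0],[0,0,0],[0,0,0],[0,0,0],[0,0,0],[0,0,0],[0,0,0],[0,0,0],[0,0,0]],"delta_pos":[[0.8,0.2,0],[0.8,0.2,0],[0.5,0.15,0],[0.15,0.06,0],[0,0,0.4],[0,0,0.6],[0,0,0.6],[0,0,0.5],[0,0,0.35],[0,0,0]],"grip":[-1,-1,-1,-1,-1,-1,-1,-1,-1,-1]}'
python3 - <<'E'
from m2 import *
simg,Ks,Ts=snap("side"); cv2.imwrite("pics/side3.png",cv2.resize(simg[80:230,150:400],None,fx=3,fy=3,interpolation=2))
E
python3 go.py .4225 .2185 .037
```

```text
t: 8.83
ee_pos: [0.4278, 0.2168, 0.077]
tcp_rot: [-0.002, 0.001, 1.0, -0.001]
contact_force: [0.2, -0.3, -0.3]
grip_width: 0.0851
finger_force: 0.0
tcp [0.4286 0.2171 0.0785] yaw_y 89.88 tilt 0.12 units [0.15 0.04 1.04] w 0.0855
```

View pics/side3.png

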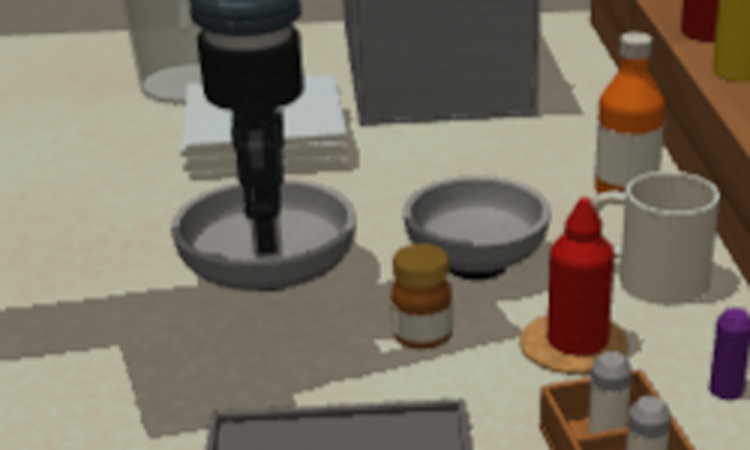

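The bottle stands on the coaster and the gripper is over the near rim of the XL cover. I descend and pinch.

```bash
python3 -m inch '{"rot":[[0,0,0],[0,0,0],[0,0,0],[0,0,0],[0,0,0],[0,0,0],[0,0,0],[0,0,0],[0,0,0],[0,0,0]],"delta_pos":[[0.1,0.04,0.2],[0.05,0,0.4],[0,0,0.3],[0,0,0.14],[0,0,0],[0,0,0],[0,0,0],[0,0,0],[0,0,0],[0,0,0]],"grip":[-1,-1,-1,-1,-1,0,0.5,0.7,1,1]}' 70
python3 -m inch '{"rot":[[0,0,0],[0,0,0],[0,0,0],[0,0,0],[0,0,0],[0,0,0],[0,0,0],[0,0,0],[0,0,0],[0,0,0]],"delta_pos":[[0,0,0],[0,0,0],[0,0,0],[0,0,-0.2],[0,0,-0.3],[0,0,-0.4],[0,0,-0.4],[0,0,-0.4],[0,0,-0.2],[0,0,0]],"grip":[1,1,1,1,1,1,1,1,1,1]}'
python3 - <<'E'
from m2 import *
simg,Ks,Ts=snap("side"); cv2.imwrite("pics/side4.png",cv2.resize(simg[80:230,150:400],None,fx=3,fy=3,interpolation=2))
E
python3 go.py .4698 -.097 .113
```

```text
t: 9.72
ee_pos: [0.4226, 0.2192, 0.0382]
tcp_rot: [0.0, 0.001, 1.0, 0.0]
contact_force: [0.5, 0.2, 0.6]
grip_width: 0.0256
finger_force: 0.0
t: 10.55
ee_pos: [0.4234, 0.2193, 0.1153]
tcp_rot: [0.002, 0.001, 1.0, 0.0]
contact_force: [0.8, -0.2, -1.7]
grip_width: 0.0066
finger_force: 70.8
tcp [0.4227 0.2191 0.1142] yaw_y 89.9 tilt 0.09 units [-1.19 -7.9   0.03] w 0.0064
```

View pics/side4.png

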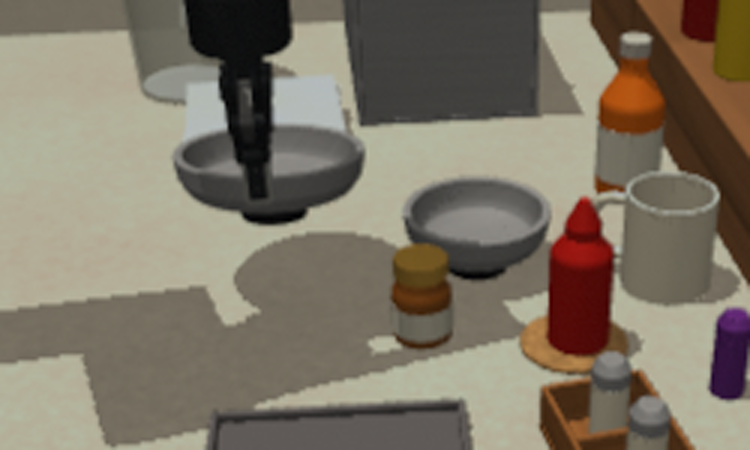

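```bash
python3 -m inch '{"rot":[[0,0,0],[0,0,0],[0,0,0],[0,0,0],[0,0,0],[0,0,0],[0,0,0],[0,0,0],[0,0,0],[0,0,0]],"delta_pos":[[0,-0.2,-0.2],[0,-0.5,-0.2],[0,-0.7,-0.2],[0,-0.7,-0.2],[0,-0.8,0],[-0.2,-0.8,0],[-0.2,-0.8,0],[-0.2,-0.8,0],[-0.2,-0.8,0],[-0.2,-0.7,0]],"grip":[1,1,1,1,1,1,1,1,1,1]}'
python3 -m inch '{"rot":[[0,0,0],[0,0,0],[0,0,0],[0,0,0],[0,0,0],[0,0,0],[0,0,0],[0,0,0],[0,0,0],[0,0,0]],"delta_pos":[[-0.1,-0.5,0],[-0.09,-0.4,0],[0,-0.2,0],[0,0,0],[0,0,0.2],[0,0,0.4],[0,0,0.4],[0,0,0.4],[0,0,0.3],[0,0,0]],"grip":[1,1,1,1,1,1,1,1,1,1]}'
python3 go.py .4698 -.097 .0445
```

```text
t: 11.43
ee_pos: [0.4611, -0.0554, 0.1451]
tcp_rot: [-0.001, 0.001, 1.0, 0.0]
contact_force: [0.8, 0.3, -1.6]
grip_width: 0.0067
finger_force: 70.9
t: 12.27
ee_pos: [0.4666, -0.0946, 0.0749]
tcp_rot: [-0.003, 0.0, 1.0, 0.001]
contact_force: [-0.8, 0.8, -2.0]
grip_width: 0.0064
finger_force: 71.0
tcp [ 0.4666 -0.0946  0.0749] yaw_y 89.99 tilt 0.36 units [-0.08 -0.06  0.76] w 0.0064
```

```bash
python3 -m inch '{"rot":[[0,0,0],[0,0,0],[0,0,0],[0,0,0],[0,0,0],[0,0,0],[0,0,0],[0,0,0],[0,0,0],[0,0,0]],"delta_pos":[[0,0,0.3],[0,0,0.25],[0,0,0.15],[0,0,0.05],[0,0,0],[0,0,0],[0,0,0],[0,0,0],[0,0,0],[0,0,0]],"grip":[1,1,1,1,1,0.6,0.4,0.2,0,0]}'
python3 -m inch '{"rot":[[0,0,0],[0,0,0],[0,0,0],[0,0,0],[0,0,0],[0,0,0],[0,0,0],[0,0,0],[0,0,0],[0,0,0]],"delta_pos":[[0,0,0],[0,0,-0.3],[0,0,-0.5],[0,0,-0.7],[0,0,-0.8],[0,0,-0.8],[0,-0.8,0],[0,-0.8,0],[0,-0.8,0],[0,-0.8,0]],"grip":[0,0,-0.3,-0.6,-1,-1,-1,-1,-1,-1]}'
python3 - <<'E'
from m2 import *
img,K,T=snap("top"); cv2.imwrite("pics/top2.png",img)
uv=proj(K,T,[.4698,-.021,.064]); 
c,rf,e=inner(img,K,T,ray(K,T,uv,.064),.072,.064); print("xl",c.round(4),rf.round(4),e.round(5))
for n,c0,r in(("l",[.6217,-.3134],.065),("m",[.6079,.2878],.058),("s",[.4106,-.2985],.051)):
    c,rf,e=inner(img,K,T,c0,r); print(n,c.round(4),rf.round(4),e.round(5))
E
python3 go.py .6217 -.2445 .15
```

```text
t: 13.1
ee_pos: [0.469, -0.0965, 0.0474]
tcp_rot: [-0.0, 0.001, 1.0, 0.0]
contact_force: [-0.2, 0.0, -0.5]
grip_width: 0.0425
finger_force: 0.0
t: 13.93
ee_pos: [0.469, -0.226, 0.1719]
tcp_rot: [0.0, 0.0, 1.0, -0.0]
contact_force: [1.0, 0.7, 1.0]
grip_width: 0.0855
finger_force: 0.0
xl [ 0.4787 -0.0276] 0.0716 0.00044
l [ 0.619  -0.3097] 0.0686 0.00126
m [0.6075 0.288 ] 0.0586 0.00034
s [ 0.4072 -0.2972] 0.0486 0.00129
tcp [ 0.4695 -0.2323  0.1719] yaw_y 89.81 tilt 0.29 units [-3.81 -0.29  0.55] w 0.0852
```

View pics/top2.png

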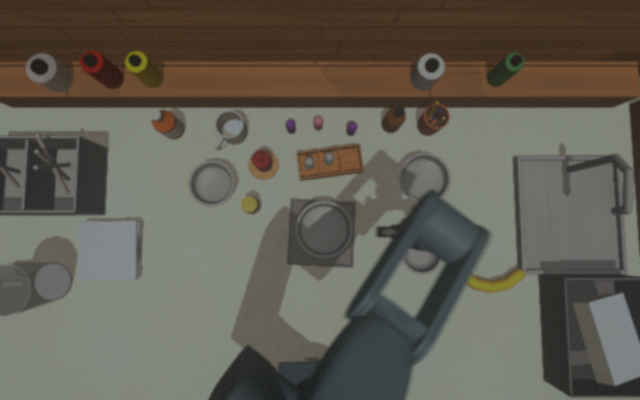

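The XL cover is now on the tray, centred at about (324,229). The arm is over S at lower right. The fit says it is off-centre by about 9 mm, so I check it with the side view.

```bash
python3 - <<'E'
from m2 import *
img,K,T=snap("top"); s,Ks,Ts=snap("side")
for z in(.064,):
  for c0 in([.4698,-.021],[.479,-.028]):
    for k,t,i,n in((K,T,img,"top"),(Ks,Ts,s,"side")):
        c,rf,e=inner(i,k,t,c0,.072,z); print(n,z,c.round(4),rf.round(4),e.round(5))
print("tray proj top",[proj(K,T,[.4698+dx,-.021+dy,.014]).round(1) for dx,dy in((.095,.095),(.095,-.095),(-.095,-.095),(-.095,.095))])
print("side",[proj(Ks,Ts,[.4698+dx,-.021+dy,.014]).round(1) for dx,dy in((.095,.095),(.095,-.095),(-.095,-.095),(-.095,.095))])
a=cv2.resize(s[190:290,190:400],None,fx=3.6,fy=3.6,interpolation=2); b=cv2.resize(img[190:275,275:370],None,fx=3.2,fy=3.2,interpolation=2)
o=np.zeros((a.shape[0]+0,a.shape[1],3),np.uint8);o[:]=a; cv2.imwrite("pics/s5.png",o)
E
```

```text
top 0.064 [ 0.4784 -0.028 ] 0.0718 0.00034
side 0.064 [ 0.476  -0.0281] 0.0734 0.00132
top 0.064 [ 0.4784 -0.0278] 0.0714 0.0004
side 0.064 [ 0.4766 -0.0294] 0.0728 0.00098
tray proj top [array([288.2, 199.3]), array([353.6, 199.2]), array([354.3, 265.3]), array([287.9, 265.5])]
side [array([303.5, 210.2]), array([315.8, 266.8]), array([215.5, 277. ]), array([218.9, 217.2])]
```

View pics/s5.png

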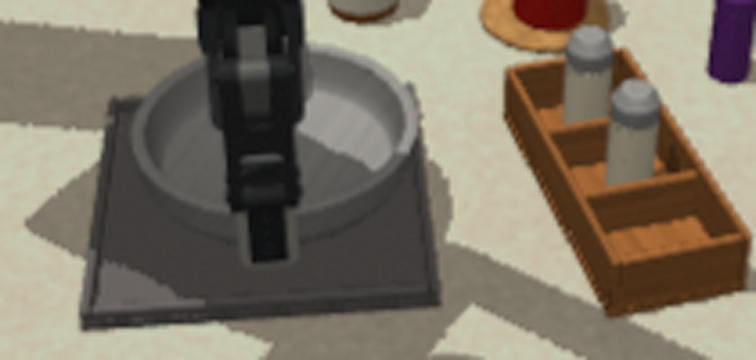

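Both views put the XL cover at about (0.477, -0.028), roughly 8 mm and 7 mm off the tray centre. I re-pinch it and shift it back.

```bash
python3 -m inch '{"rot":[[0,0,0],[0,0,0],[0,0,0],[0,0,0],[0,0,0],[0,0,0],[0,0,0],[0,0,0],[0,0,0],[0,0,0]],"delta_pos":[[-0.1,0.6,0],[-0.1,0.8,0],[0,0.8,0],[0,0.6,0],[0,0.2,0],[0,0,0.3],[0,0,0.6],[0,0,0.6],[0,0,0.3],[0,0,0]],"grip":[-1,-1,-1,-1,-1,-1,-1,-1,-1,-1]}'
python3 go.py .4775 -.104 .044
```

```text
t: 14.92
ee_pos: [0.475, -0.1037, 0.0969]
tcp_rot: [-0.003, 0.001, 1.0, 0.001]
contact_force: [-0.6, 0.0, 1.7]
grip_width: 0.0854
finger_force: 0.0
tcp [ 0.475  -0.1037  0.0969] yaw_y 89.94 tilt 0.35 units [-0.07 -0.01  1.32] w 0.0854
```

```bash
python3 -m inch '{"rot":[[0,0,0],[0,0,0],[0,0,0],[0,0,0],[0,0,0],[0,0,0],[0,0,0],[0,0,0],[0,0,0],[0,0,0]],"delta_pos":[[0,0,0.4],[0,0,0.5],[0,0,0.3],[0,0,0.1],[0,0,0],[0,0,0],[0,0,0],[0,0,0],[0,0,0],[0,0,0]],"grip":[-1,-1,-1,-1,0,0.5,0.8,1,1,1]}'
python3 -m inch '{"rot":[[0,0,0],[0,0,0],[0,0,0],[0,0,0],[0,0,0],[0,0,0],[0,0,0],[0,0,0],[0,0,0],[0,0,0]],"delta_pos":[[0,0,0],[0,0,0],[0,0,0],[0,0,-0.1],[0,0,-0.15],[0.1,0.08,0],[0.1,0.08,0],[0,0,0.1],[0,0,0],[0,0,0]],"grip":[1,1,1,1,1,1,1,1,1,1]}'
python3 - <<'E'
from m2 import *
p,r=tool(); print(p)
img,K,T=snap("top"); s,Ks,Ts=snap("side")
for k,t,i in((K,T,img),(Ks,Ts,s)):
    c,rf,e=inner(i,k,t,[.472,-.024],.072,.069); print(c.round(4),rf.round(4),e.round(5))
E
```

```text
t: 15.75
ee_pos: [0.4775, -0.1051, 0.0483]
tcp_rot: [0.0, 0.001, 1.0, -0.0]
contact_force: [0.1, 0.7, -0.1]
grip_width: 0.0125
finger_force: 0.3
t: 16.58
ee_pos: [0.4709, -0.1002, 0.055]
tcp_rot: [0.002, 0.001, 1.0, -0.002]
contact_force: [1.5, -4.5, 9.3]
grip_width: 0.0061
finger_force: 77.1
[ 0.47090635 -0.10019475  0.05504855]
[ 0.4743 -0.0261] 0.0711 0.00065
[ 0.4727 -0.0308] 0.0701 0.00128
```

```bash
python3 - <<'E'
from m2 import *
s,Ks,Ts=snap("side"); print(ctrl.state()["contact_force"],tool()[0])
cv2.imwrite("pics/s6.png",cv2.resize(s[170:290,190:350],None,fx=4.5,fy=4.5,interpolation=2))
E
```

```text
[ 0.63440392 -4.45423784 10.01884882] [ 0.47091192 -0.10015773  0.05507657]
```

View pics/s6.png

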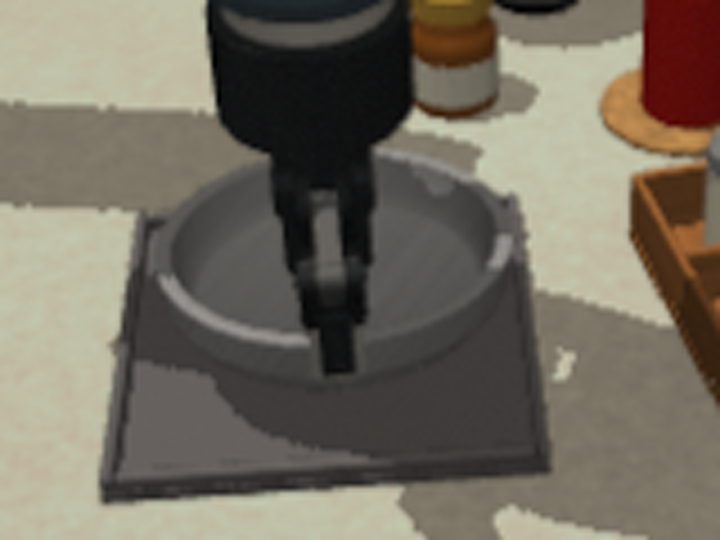

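The XL cover is held and nearly level in the tray. I make a small further shift, set it down and release.

```bash
python3 -m inch '{"rot":[[0,0,0],[0,0,0],[0,0,0],[0,0,0],[0,0,0],[0,0,0],[0,0,0],[0,0,0],[0,0,0],[0,0,0]],"delta_pos":[[0,0,-0.2],[0.06,0.06,0],[0.04,0.06,0],[0,0,0],[0,0,0.1],[0,0,0.15],[0,0,0],[0,0,0],[0,0,0],[0,0,0]],"grip":[1,1,1,1,1,1,1,0.7,0.5,0.3]}'
python3 -m inch '{"rot":[[0,0,0],[0,0,0],[0,0,0],[0,0,0],[0,0,0],[0,0,0],[0,0,0],[0,0,0],[0,0,0],[0,0,0]],"delta_pos":[[0,0,0],[0,0,-0.3],[0,0,-0.5],[0,0,-0.8],[0,0,-0.8],[0,-0.8,0],[0,-0.8,0],[0,-0.8,0],[0,-0.8,0],[0,0,0]],"grip":[0.2,0.2,0,-0.6,-1,-1,-1,-1,-1,-1]}'
python3 - <<'E'
from m2 import *
p,r=tool(); print(p)
img,K,T=snap("top"); s,Ks,Ts=snap("side")
for k,t,i in((K,T,img),(Ks,Ts,s)):
    c,rf,e=inner(i,k,t,[.472,-.024],.072,.064); print(c.round(4),rf.round(4),e.round(5))
E
```

```text
t: 17.57
ee_pos: [0.4649, -0.0936, 0.0512]
tcp_rot: [-0.0, 0.001, 1.0, 0.0]
contact_force: [-0.6, 0.0, 0.8]
grip_width: 0.03
finger_force: 0.0
t: 18.4
ee_pos: [0.4656, -0.2272, 0.1478]
tcp_rot: [0.001, 0.002, 1.0, -0.002]
contact_force: [0.5, -0.7, -0.1]
grip_width: 0.0858
finger_force: 0.0
[ 0.46555576 -0.22720112  0.14775211]
[ 0.4681 -0.0232] 0.0717 0.00036
[ 0.4641 -0.0228] 0.0739 0.0015
```

```bash
python3 -m inch '{"rot":[[0,0,0],[0,0,0],[0,0,0],[0,0,0],[0,0,0],[0,0,0],[0,0,0],[0,0,0],[0,0,0],[0,0,0]],"delta_pos":[[-0.5,-0.1,0],[-0.8,-0.1,0],[-0.8,-0.1,0],[-0.8,-0.1,0],[-0.7,0,0],[-0.3,0,0],[0,0,0.3],[0,0,0.5],[0,0,0.3],[0,0,0]],"grip":[-1,-1,-1,-1,-1,-1,-1,-1,-1,-1]}'
python3 - <<'E'
from m2 import *
img,K,T=snap("top"); s,Ks,Ts=snap("side")
for k,t,i in((K,T,img),(Ks,Ts,s)):
    c,rf,e=inner(i,k,t,[.6217,-.3134],.065); print(c.round(4),rf.round(4),e.round(5))
c,rf,e=inner(s,Ks,Ts,[.4106,-.2985],.051); print(c.round(4),rf.round(4),e.round(5))
c,rf,e=inner(img,K,T,[.4106,-.2985],.051); print(c.round(4),rf.round(4),e.round(5))
E
python3 go.py .6217 -.2444 .037
```

```text
t: 19.33
ee_pos: [0.6178, -0.2356, 0.0993]
tcp_rot: [-0.004, 0.001, 1.0, 0.002]
contact_force: [-1.4, 0.3, -0.8]
grip_width: 0.0853
finger_force: 0.0
[ 0.6216 -0.3258] 0.0698 0.00131
[ 0.6198 -0.3169] 0.0655 0.00045
[ 0.4091 -0.3021] 0.0514 0.00037
[ 0.4112 -0.2983] 0.0513 0.00142
tcp [ 0.6198 -0.2373  0.1029] yaw_y 89.91 tilt 0.15 units [-0.05 -0.18  1.65] w 0.0855
```

```bash
python3 -m inch '{"rot":[[0,0,0],[0,0,0],[0,0,0],[0,0,0],[0,0,0],[0,0,0],[0,0,0],[0,0,0],[0,0,0],[0,0,0]],"delta_pos":[[0,-0.2,0.3],[0,0,0.5],[0,0,0.5],[0,0,0.3],[0,0,0.05],[0,0,0],[0,0,0],[0,0,0],[0,0,0],[0,0,0]],"grip":[-1,-1,-1,-1,-1,0,0.5,0.8,1,1]}' 100
python3 go.py .6217 -.2455 .037
python3 -m inch '{"rot":[[0,0,0],[0,0,0],[0,0,0],[0,0,0],[0,0,0],[0,0,0],[0,0,0],[0,0,0],[0,0,0],[0,0,0]],"delta_pos":[[0,0,0],[0,0,0],[0,0,0],[0,0,0],[0,0,-0.2],[0,0,-0.4],[0,0,-0.6],[0,0,-0.6],[0,0,-0.6],[0,0,-0.4]],"grip":[1,1,1,1,1,1,1,1,1,1]}'
python3 go.py .468 .046 .145
```

```text
t: 20.27
ee_pos: [0.6216, -0.2464, 0.0388]
tcp_rot: [0.001, 0.001, 1.0, -0.0]
contact_force: [-0.2, -0.7, 0.7]
grip_width: 0.0254
finger_force: 0.0
tcp [ 0.6216 -0.2464  0.0388] yaw_y 89.9 tilt 0.11 units [-0.    0.02  0.05] w 0.0254
t: 21.1
ee_pos: [0.6216, -0.2463, 0.1523]
tcp_rot: [0.001, 0.001, 1.0, -0.001]
contact_force: [0.4, -0.3, -1.0]
grip_width: 0.0073
finger_force: 100.2
tcp [ 0.6216 -0.2463  0.1523] yaw_y 89.91 tilt 0.14 units [3.85 7.3  0.17] w 0.0073
```

```bash
python3 -m inch '{"rot":[[0,0,0],[0,0,0],[0,0,0],[0,0,0],[0,0,0],[0,0,0],[0,0,0],[0,0,0],[0,0,0],[0,0,0]],"delta_pos":[[0.1,0.2,0],[0.2,0.4,0],[0.3,0.6,0],[0.4,0.7,0],[0.4,0.8,0],[0.4,0.8,0],[0.4,0.8,0],[0.4,0.8,0],[0.4,0.7,0],[0.3,0.6,0]],"grip":[1,1,1,1,1,1,1,1,1,1]}'
python3 -m inch '{"rot":[[0,0,0],[0,0,0],[0,0,0],[0,0,0],[0,0,0],[0,0,0],[0,0,0],[0,0,0],[0,0,0],[0,0,0]],"delta_pos":[[0.25,0.4,0],[0.2,0.2,0],[0.1,0.1,0],[0,0,0.1],[0,0,0.2],[0,0,0.2],[0,0,0.1],[0,0,0],[0,0,0],[0,0,0]],"grip":[1,1,1,1,1,1,1,1,1,1]}'
cat > held.py <<'E'
import sys
from m2 import *
# args: inner radius, sign of pad side (+1 pad at +y), rim z - tcp z ; report centre relative to TCP for both views
r,sg,dz=float(sys.argv[1]),float(sys.argv[2]),float(sys.argv[3]); p,_=tool(); z=p[2]+dz
print("tcp",p.round(4),ctrl.state()["contact_force"].round(1) if hasattr(ctrl.state()["contact_force"],"round") else ctrl.state()["contact_force"])
for n in("top","side"):
    i,k,t=snap(n); c,rf,e=inner(i,k,t,[p[0],p[1]-sg*(r+.004)],r,z); print(n,c.round(4),rf.round(4),e.round(5))
    if n=="side": cv2.imwrite(f"pics/held{int(p[2]*1e4)}.png",cv2.resize(i[140:290,190:350],None,fx=4,fy=4,interpolation=2))
E
python3 held.py .065 1 .021; python3 go.py .468 .046 .07; ls pics
```

```text
t: 21.93
ee_pos: [0.4861, 0.0128, 0.1482]
tcp_rot: [-0.002, 0.001, 1.0, 0.001]
contact_force: [0.3, -0.0, -0.5]
grip_width: 0.0075
finger_force: 100.1
t: 22.77
ee_pos: [0.4678, 0.0377, 0.1256]
tcp_rot: [-0.0, 0.001, 1.0, -0.0]
contact_force: [0.8, -0.5, 0.1]
grip_width: 0.0072
finger_force: 100.2
tcp [0.4678 0.0377 0.1256] [ 0.8 -0.5  0.1]
top [ 0.4662 -0.0271] 0.0649 0.00086
side [ 0.4645 -0.0285] 0.0638 0.00156
tcp [0.4679 0.0379 0.1259] yaw_y 89.88 tilt 0.03 units [-0.   0.2  1.4] w 0.0069
crop0.png
held1255.png
s5.png
s6.png
side0.png
side1.png
side2.png
side3.png
side4.png
top0.png
top1.png
top2.png
```

```bash
python3 -m inch '{"rot":[[0,0,0],[0,0,0],[0,0,0],[0,0,0],[0,0,0],[0,0,0],[0,0,0],[0,0,0],[0,0,0],[0,0,0]],"delta_pos":[[-0.05,0.06,0.2],[0,0,0.3],[0,0,0.3],[0,0,0.2],[0,0,0.15],[0,0,0.05],[0,0,0.05],[0,0,0],[0,0,0],[0,0,0]],"grip":[1,1,1,1,1,1,1,1,1,1]}'
python3 held.py .065 1 .021
```

```text
t: 23.7
ee_pos: [0.4703, 0.0414, 0.0773]
tcp_rot: [0.001, 0.001, 1.0, 0.0]
contact_force: [-2.4, 5.1, 13.7]
grip_width: 0.0074
finger_force: 110.4
tcp [0.4703 0.0414 0.0773] [-2.4  5.1 13.7]
top [ 0.4673 -0.0244] 0.0649 0.00061
side [ 0.4657 -0.0241] 0.0642 0.00176
```

```bash
ls pics | grep held
```

```text
held1255.png
held773.png
```

```bash
python3 -m inch '{"rot":[[0,0,0],[0,0,0],[0,0,0],[0,0,0],[0,0,0],[0,0,0],[0,0,0],[0,0,0],[0,0,0],[0,0,0]],"delta_pos":[[0,0,0],[0,0,0],[0,0,0],[0,0,0],[0,0,0],[0,0,-0.3],[0,0,-0.5],[0,0,-0.6],[0,0,-0.6],[0,0,-0.6]],"grip":[0.7,0.5,0.3,0.1,0,0,0,-0.3,-0.6,-1]}'
python3 -m inch '{"rot":[[0,0,0],[0,0,0],[0,0,0],[0,0,0],[0,0,0],[0,0,0],[0,0,0],[0,0,0],[0,0,0],[0,0,0]],"delta_pos":[[0,0.5,-0.2],[0,0.8,0],[0,0.8,0],[0,0.8,0],[0,0.8,0],[0,0.4,0],[0,0,0],[0,0,0],[0,0,0],[0,0,0]],"grip":[-1,-1,-1,-1,-1,-1,-1,-1,-1,-1]}'
cat > stack.py <<'E'
import sys
from m2 import *
r,z=float(sys.argv[1]),float(sys.argv[2])
print(tool()[0])
ims={n:snap(n) for n in("top","side")}
for n in ims:
    c,rf,e=inner(*ims[n],[.468,-.023],r,z); print(n,c.round(4),rf.round(4),e.round(5))
    for m,c0,q in(("l",[.6217,-.3134],.065),("m",[.6079,.2878],.058),("s",[.4106,-.2985],.051)):
        c,rf,e=inner(*ims[n],c0,q); print("  ",m,c.round(4),rf.round(4),e.round(5))
s=ims["side"][0]; t=ims["top"][0]
a=cv2.resize(s[150:290,190:350],None,fx=2.4,fy=2.4,interpolation=2); b=cv2.resize(t[180:280,270:380],(370,336),interpolation=2)
cv2.imwrite(f"pics/st{int(z*1e3)}.png",np.hstack([a,b]))
E
python3 stack.py .065 .090
```

```text
t: 24.63
ee_pos: [0.4692, 0.0404, 0.1805]
tcp_rot: [-0.0, 0.001, 1.0, 0.0]
contact_force: [0.1, 0.5, 0.5]
grip_width: 0.0772
finger_force: 0.0
t: 25.47
ee_pos: [0.4699, 0.2034, 0.1876]
tcp_rot: [-0.0, 0.001, 1.0, -0.0]
contact_force: [0.8, 0.1, 0.5]
grip_width: 0.0852
finger_force: 0.0
[0.46985907 0.2034213  0.18756159]
top [ 0.4677 -0.0217] 0.065 0.00036
   l [ 0.6273 -0.3148] 0.0647 0.00219
   m [0.6068 0.284 ] 0.0614 0.0011
   s [ 0.4105 -0.2984] 0.0514 0.00039
side [ 0.466  -0.0246] 0.0647 0.00043
   l [ 0.6273 -0.3106] 0.0643 0.00225
   m [0.6066 0.2958] 0.0532 0.00114
   s [ 0.4091 -0.3023] 0.0516 0.00037
```

View pics/st90.png

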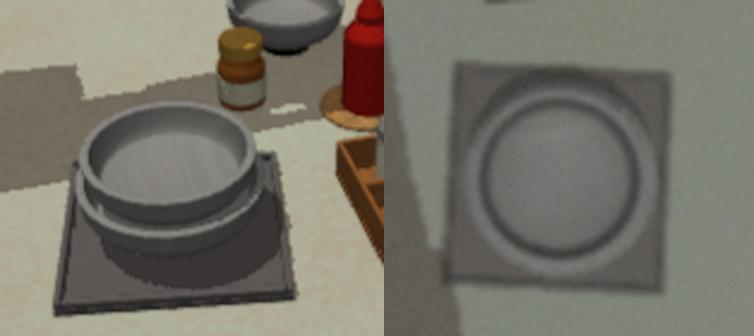

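The stack is well centred and level. Next is M, pinched on its +y side.

```bash
python3 -m inch '{"rot":[[0,0,0],[0,0,0],[0,0,0],[0,0,0],[0,0,0],[0,0,0],[0,0,0],[0,0,0],[0,0,0],[0,0,0]],"delta_pos":[[-0.4,0.4,0],[-0.6,0.65,0],[-0.6,0.65,0],[-0.6,0.65,0],[-0.6,0.65,0],[-0.45,0.45,0.2],[-0.2,0.2,0.4],[0,0,0.5],[0,0,0.4],[0,0,0]],"grip":[-1,-1,-1,-1,-1,-1,-1,-1,-1,-1]}'
python3 stack.py .065 .09; python3 go.py .6079 .3498 .037
```

```text
t: 26.4
ee_pos: [0.6062, 0.3485, 0.1229]
tcp_rot: [-0.004, 0.001, 1.0, -0.002]
contact_force: [-0.7, -0.1, -1.1]
grip_width: 0.0857
finger_force: 0.0
[0.60624004 0.34851974 0.1229045 ]
top [ 0.4677 -0.0217] 0.0648 0.00043
   l [ 0.6164 -0.3206] 0.0658 0.00202
   m [0.6042 0.2861] 0.0628 0.00062
   s [ 0.4104 -0.2984] 0.0512 0.00042
side [ 0.4655 -0.0244] 0.0645 0.00049
   l [ 0.6164 -0.3154] 0.0648 0.00249
   m [0.6053 0.291 ] 0.0611 0.00129
   s [ 0.4092 -0.3024] 0.0516 0.00035
tcp [0.6081 0.3493 0.1272] yaw_y 89.83 tilt 0.1 units [0.   0.01 2.25] w 0.0858
```

```bash
python3 -m inch '{"rot":[[0,0,0],[0,0,0],[0,0,0],[0,0,0],[0,0,0],[0,0,0],[0,0,0],[0,0,0],[0,0,0],[0,0,0]],"delta_pos":[[0,0,0.4],[0,0,0.5],[0,0,0.5],[0,0,0.4],[0,0,0.3],[0,0,0.1],[0,0,0.05],[0,0,0],[0,0,0],[0,0,0]],"grip":[-1,-1,-1,-1,-1,-1,-1,-1,0,0.5]}' 100
python3 go.py .6079 .3498 .037
python3 -m inch '{"rot":[[0,0,0],[0,0,0],[0,0,0],[0,0,0],[0,0,0],[0,0,0],[0,0,0],[0,0,0],[0,0,0],[0,0,0]],"delta_pos":[[0,0,0],[0,0,0],[0,0,0],[0,0,0],[0,0,0],[0,0,0],[0,0,-0.2],[0,0,-0.4],[0,0,-0.6],[0,0,-0.6]],"grip":[0.8,1,1,1,1,1,1,1,1,1]}'
python3 -m inch '{"rot":[[0,0,0],[0,0,0],[0,0,0],[0,0,0],[0,0,0],[0,0,0],[0,0,0],[0,0,0],[0,0,0],[0,0,0]],"delta_pos":[[0,0,-0.6],[0,0,-0.6],[0,0,-0.4],[0,0,0],[0,0,0],[0,0,0],[0,0,0],[0,0,0],[0,0,0],[0,0,0]],"grip":[1,1,1,1,1,1,1,1,1,1]}'
python3 go.py .468 .040 .16
```

```text
t: 27.33
ee_pos: [0.609, 0.3506, 0.0392]
tcp_rot: [0.001, 0.001, 1.0, 0.0]
contact_force: [-0.1, 0.7, 0.2]
grip_width: 0.0639
finger_force: 0.0
tcp [0.609  0.3506 0.0392] yaw_y 89.9 tilt 0.14 units [ 0.03 -0.02  0.05] w 0.0639
t: 28.17
ee_pos: [0.6072, 0.3499, 0.1093]
tcp_rot: [-0.001, 0.001, 1.0, -0.0]
contact_force: [0.4, -0.4, -1.3]
grip_width: 0.0078
finger_force: 98.5
t: 29.0
ee_pos: [0.6078, 0.3502, 0.1727]
tcp_rot: [-0.001, 0.001, 1.0, -0.0]
contact_force: [-0.1, -0.5, -1.3]
grip_width: 0.0074
finger_force: 98.5
tcp [0.6078 0.3502 0.1727] yaw_y 89.9 tilt 0.09 units [ 3.48 -7.76  0.33] w 0.0074
```

```bash
python3 -m inch '{"rot":[[0,0,0],[0,0,0],[0,0,0],[0,0,0],[0,0,0],[0,0,0],[0,0,0],[0,0,0],[0,0,0],[0,0,0]],"delta_pos":[[0.2,-0.2,0],[0.4,-0.4,0],[0.5,-0.6,0],[0.5,-0.8,0],[0.5,-0.8,0],[0.4,-0.8,0],[0.3,-0.8,0],[0.3,-0.8,0],[0.2,-0.8,0],[0.1,-0.7,0]],"grip":[1,1,1,1,1,1,1,1,1,1]}'
python3 -m inch '{"rot":[[0,0,0],[0,0,0],[0,0,0],[0,0,0],[0,0,0],[0,0,0],[0,0,0],[0,0,0],[0,0,0],[0,0,0]],"delta_pos":[[0.08,-0.5,0],[0,-0.3,0],[0,-0.2,0],[0,0,0.1],[0,0,0.15],[0,0,0.1],[0,0,0],[0,0,0],[0,0,0],[0,0,0]],"grip":[1,1,1,1,1,1,1,1,1,1]}'
python3 held.py .058 1 .021; python3 go.py .468 .040 .097
```

```text
t: 29.83
ee_pos: [0.4701, 0.081, 0.1738]
tcp_rot: [-0.0, 0.001, 1.0, -0.0]
contact_force: [-0.1, -0.3, -0.3]
grip_width: 0.0073
finger_force: 98.5
t: 30.67
ee_pos: [0.4685, 0.043, 0.1598]
tcp_rot: [0.0, 0.0, 1.0, 0.0]
contact_force: [0.0, -0.2, -0.9]
grip_width: 0.0071
finger_force: 98.6
tcp [0.4685 0.043  0.1598] [ 0.  -0.2 -0.9]
top [ 0.469  -0.0158] 0.0576 0.00075
side [ 0.4687 -0.0196] 0.0599 0.00151
tcp [0.4685 0.0428 0.1598] yaw_y 89.93 tilt 0.02 units [ 0.01 -0.07  1.57] w 0.0074
```

```bash
python3 -m inch '{"rot":[[0,0,0],[0,0,0],[0,0,0],[0,0,0],[0,0,0],[0,0,0],[0,0,0],[0,0,0],[0,0,0],[0,0,0]],"delta_pos":[[0.03,-0.16,0.2],[0,0,0.35],[0,0,0.35],[0,0,0.25],[0,0,0.15],[0,0,0.1],[0,0,0.05],[0,0,0.03],[0,0,0],[0,0,0]],"grip":[1,1,1,1,1,1,1,1,1,1]}'
python3 held.py .058 1 .021
```

```text
t: 31.6
ee_pos: [0.468, 0.036, 0.1026]
tcp_rot: [0.001, 0.001, 1.0, -0.0]
contact_force: [-3.9, 3.5, 16.6]
grip_width: 0.0071
finger_force: 110.4
tcp [0.468  0.036  0.1026] [-3.9  3.5 16.6]
top [ 0.4683 -0.0237] 0.0576 0.00062
side [ 0.465  -0.0269] 0.0605 0.00158
```

Contact made; release and check. I'll also look at the height of S next.

```bash
python3 -m inch '{"rot":[[0,0,0],[0,0,0],[0,0,0],[0,0,0],[0,0,0],[0,0,0],[0,0,0],[0,0,0],[0,0,0],[0,0,0]],"delta_pos":[[0,0,0],[0,0,0],[0,0,0],[0,0,0],[0,0,0],[0,0,-0.3],[0,0,-0.5],[0,0,-0.6],[0,0,-0.6],[0,0,-0.6]],"grip":[0.7,0.5,0.3,0.1,0,0,0,-0.3,-0.6,-1]}'
python3 -m inch '{"rot":[[0,0,0],[0,0,0],[0,0,0],[0,0,0],[0,0,0],[0,0,0],[0,0,0],[0,0,0],[0,0,0],[0,0,0]],"delta_pos":[[0,0.5,0],[0,0.8,0],[0,0.8,0],[0,0.8,0],[0,0.8,0],[0,0.4,0],[0,0,0],[0,0,0],[0,0,0],[0,0,0]],"grip":[-1,-1,-1,-1,-1,-1,-1,-1,-1,-1]}'
python3 stack.py .058 .116
```

```text
t: 32.53
ee_pos: [0.4668, 0.0361, 0.2052]
tcp_rot: [-0.0, 0.001, 1.0, 0.0]
contact_force: [1.3, -0.2, -0.1]
grip_width: 0.077
finger_force: 0.0
t: 33.37
ee_pos: [0.4675, 0.199, 0.2044]
tcp_rot: [-0.0, 0.001, 1.0, -0.0]
contact_force: [-0.5, -0.0, 0.8]
grip_width: 0.0851
finger_force: 0.0
[0.46748086 0.19904351 0.20435566]
top [ 0.4679 -0.02  ] 0.0578 0.00038
   l [ 0.6206 -0.3061] 0.0639 0.00197
   m [0.5998 0.2857] 0.0603 0.00185
   s [ 0.4107 -0.2983] 0.0514 0.00038
side [ 0.466  -0.0223] 0.0579 0.00042
   l [ 0.6227 -0.3084] 0.0649 0.00197
   m [0.6081 0.3047] 0.0577 0.00174
   s [ 0.4092 -0.302 ] 0.0514 0.00028
```

View pics/st116.png

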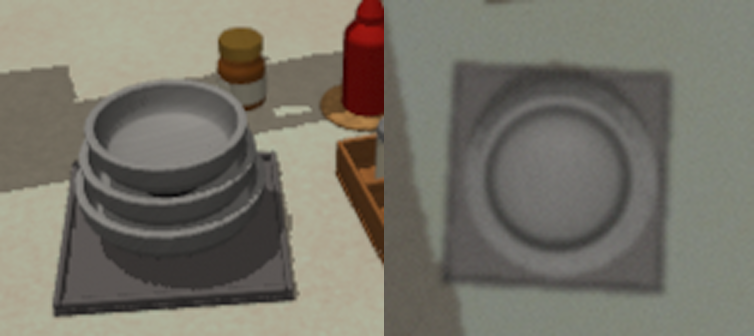

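```bash
python3 -m inch '{"rot":[[0,0,0],[0,0,0],[0,0,0],[0,0,0],[0,0,0],[0,0,0],[0,0,0],[0,0,0],[0,0,0],[0,0,0]],"delta_pos":[[0,-0.6,0],[0.1,-0.9,0],[0.1,-0.9,0],[0.1,-0.9,0],[0.1,-0.9,0],[0.1,-0.9,0],[0.1,-0.9,0],[0.1,-0.9,0],[0.1,-0.9,0],[0.1,-0.9,0]],"grip":[-1,-1,-1,-1,-1,-1,-1,-1,-1,-1]}'
python3 -m inch '{"rot":[[0,0,0],[0,0,0],[0,0,0],[0,0,0],[0,0,0],[0,0,0],[0,0,0],[0,0,0],[0,0,0],[0,0,0]],"delta_pos":[[0.2,-0.9,0],[0.2,-0.7,0],[0.12,-0.5,0],[0,-0.3,0],[0,0,0.5],[0,0,0.7],[0,0,0.7],[0,0,0.4],[0,0,0.1],[0,0,0]],"grip":[-1,-1,-1,-1,-1,-1,-1,-1,-1,-1]}'
python3 go.py .4100 -.245 .038
```

```text
t: 34.3
ee_pos: [0.4299, -0.1502, 0.2048]
tcp_rot: [0.0, 0.002, 1.0, -0.0]
contact_force: [0.4, -0.6, -0.0]
grip_width: 0.0854
finger_force: 0.0
t: 35.13
ee_pos: [0.4092, -0.243, 0.1076]
tcp_rot: [-0.001, 0.001, 1.0, 0.001]
contact_force: [0.1, -0.9, 0.5]
grip_width: 0.0856
finger_force: 0.0
tcp [ 0.4092 -0.243   0.1076] yaw_y 89.88 tilt 0.16 units [-0.02 -0.05  1.74] w 0.0856
```

```bash
python3 -m inch '{"rot":[[0,0,0],[0,0,0],[0,0,0],[0,0,0],[0,0,0],[0,0,0],[0,0,0],[0,0,0],[0,0,0],[0,0,0]],"delta_pos":[[0,-0.05,0.3],[0,0,0.5],[0,0,0.5],[0,0,0.3],[0,0,0.1],[0,0,0.05],[0,0,0],[0,0,0],[0,0,0],[0,0,0]],"grip":[-1,-1,-1,-1,-1,-1,0,0.5,0.8,1]}' 100
python3 -m inch '{"rot":[[0,0,0],[0,0,0],[0,0,0],[0,0,0],[0,0,0],[0,0,0],[0,0,0],[0,0,0],[0,0,0],[0,0,0]],"delta_pos":[[0,0,0],[0,0,0],[0,0,0],[0,0,0],[0,0,-0.2],[0,0,-0.4],[0,0,-0.6],[0,0,-0.7],[0,0,-0.7],[0,0,-0.7]],"grip":[1,1,1,1,1,1,1,1,1,1]}'
python3 -m inch '{"rot":[[0,0,0],[0,0,0],[0,0,0],[0,0,0],[0,0,0],[0,0,0],[0,0,0],[0,0,0],[0,0,0],[0,0,0]],"delta_pos":[[0,0,-0.5],[0,0,-0.2],[-0.1,0.3,0],[-0.2,0.6,0],[-0.2,0.8,0],[-0.2,0.8,0],[-0.2,0.8,0],[-0.2,0.8,0],[-0.2,0.8,0],[-0.1,0.7,0]],"grip":[1,1,1,1,1,1,1,1,1,1]}'
python3 go.py .468 .030 .190
```

```text
t: 35.97
ee_pos: [0.4104, -0.2462, 0.0394]
tcp_rot: [0.001, 0.001, 1.0, -0.001]
contact_force: [0.6, -0.1, -0.2]
grip_width: 0.039
finger_force: 0.0
t: 36.8
ee_pos: [0.4093, -0.2452, 0.1716]
tcp_rot: [-0.0, 0.001, 1.0, 0.0]
contact_force: [1.2, -1.3, -0.9]
grip_width: 0.0076
finger_force: 100.4
t: 37.63
ee_pos: [0.4655, -0.0189, 0.1967]
tcp_rot: [-0.001, 0.001, 1.0, 0.001]
contact_force: [0.4, -0.5, -1.5]
grip_width: 0.0076
finger_force: 100.4
tcp [ 0.4655 -0.0189  0.1967] yaw_y 89.91 tilt 0.18 units [-0.06  1.22  0.17] w 0.0076
```

```bash
python3 -m inch '{"rot":[[0,0,0],[0,0,0],[0,0,0],[0,0,0],[0,0,0],[0,0,0],[0,0,0],[0,0,0],[0,0,0],[0,0,0]],"delta_pos":[[-0.04,0.45,0],[0,0.35,0],[0,0.15,0],[0,0,0.1],[0,0,0.1],[0,0,0],[0,0,0],[0,0,0],[0,0,0],[0,0,0]],"grip":[1,1,1,1,1,1,1,1,1,1]}'
python3 held.py .051 1 .021; python3 go.py .468 .030 .126
```

```text
t: 38.47
ee_pos: [0.468, 0.0156, 0.1906]
tcp_rot: [0.0, 0.001, 1.0, -0.0]
contact_force: [0.5, -1.4, -0.9]
grip_width: 0.0072
finger_force: 100.4
tcp [0.468  0.0156 0.1906] [ 0.5 -1.4 -0.9]
top [ 0.4699 -0.0356] 0.0516 0.00139
side [ 0.4678 -0.0376] 0.0503 0.00194
tcp [0.468  0.0158 0.1907] yaw_y 89.86 tilt 0.02 units [0.   0.35 1.62] w 0.0071
```

```bash
python3 -m inch '{"rot":[[0,0,0],[0,0,0],[0,0,0],[0,0,0],[0,0,0],[0,0,0],[0,0,0],[0,0,0],[0,0,0],[0,0,0]],"delta_pos":[[0.04,0.14,0.1],[0,0.14,0.3],[0,0,0.4],[0,0,0.3],[0,0,0.2],[0,0,0.1],[0,0,0.07],[0,0,0.04],[0,0,0],[0,0,0]],"grip":[1,1,1,1,1,1,1,1,1,1]}'
python3 held.py .051 1 .021
```

```text
t: 39.4
ee_pos: [0.4667, 0.0273, 0.1308]
tcp_rot: [0.001, 0.001, 1.0, -0.0]
contact_force: [-2.0, 1.8, 1.8]
grip_width: 0.0074
finger_force: 102.1
tcp [0.4667 0.0273 0.1308] [-2.   1.8  1.8]
top [ 0.4679 -0.0247] 0.0513 0.00133
side [ 0.464  -0.0221] 0.0484 0.00126
```

```bash
python3 -m inch '{"rot":[[0,0,0],[0,0,0],[0,0,0],[0,0,0],[0,0,0],[0,0,0],[0,0,0],[0,0,0],[0,0,0],[0,0,0]],"delta_pos":[[0,0,0.05],[0,0,0],[0,0,0],[0,0,0],[0,0,0],[0,0,0],[0,0,-0.3],[0,0,-0.5],[0,0,-0.6],[0,0,-0.6]],"grip":[1,0.7,0.5,0.3,0.1,0,0,0,-0.3,-0.6]}'
python3 -m inch '{"rot":[[0,0,0],[0,0,0],[0,0,0],[0,0,0],[0,0,0],[0,0,0],[0,0,0],[0,0,0],[0,0,0],[0,0,0]],"delta_pos":[[0,0.5,-0.3],[0,0.8,-0.2],[0,0.8,0],[0,0.8,0],[0,0.8,0],[0,0.4,0],[0,0,0],[0,0,0],[0,0,0],[0,0,0]],"grip":[-1,-1,-1,-1,-1,-1,-1,-1,-1,-1]}'
python3 stack.py .051 .142 | grep -v "  "
```

```text
t: 40.33
ee_pos: [0.4659, 0.0274, 0.2086]
tcp_rot: [-0.001, 0.001, 1.0, 0.0]
contact_force: [1.6, -0.2, 0.1]
grip_width: 0.0655
finger_force: 0.0
t: 41.17
ee_pos: [0.4667, 0.1903, 0.228]
tcp_rot: [-0.0, 0.001, 1.0, -0.0]
contact_force: [0.4, 0.0, -0.0]
grip_width: 0.085
finger_force: 0.0
[0.46667952 0.19028777 0.22801125]
top [ 0.4664 -0.0215] 0.0513 0.00037
side [ 0.4648 -0.0236] 0.051 0.0006
```

View pics/st142.png

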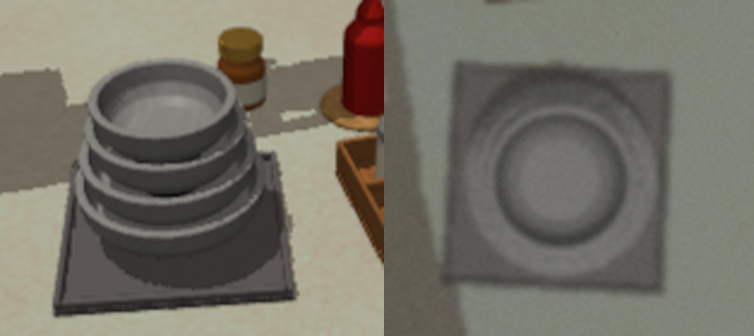

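The stack is complete, level and concentric. I now turn the tool by 90° so the fingers close along x for the shakers.

```bash
python3 -m inch '{"rot":[[0,0,1],[0,0,1],[0,0,1],[0,0,1],[0,0,1],[0,0,1],[0,0,1],[0,0,1],[0,0,1],[0,0,1]],"delta_pos":[[0,0,0],[0,0,0],[0,0,0],[0,0,0],[0,0,0],[0,0,0],[0,0,0],[0,0,0],[0,0,0],[0,0,0]],"grip":[-1,-1,-1,-1,-1,-1,-1,-1,-1,-1]}'
python3 -m inch '{"rot":[[0,0,1],[0,0,1],[0,0,1],[0,0,1],[0,0,1],[0,0,0.7],[0,0,0],[0,0,0],[0,0,0],[0,0,0]],"delta_pos":[[0,0,0],[0,0,0],[0,0,0],[0,0,0],[0,0,0],[0,0,0],[-0.5,0.5,0],[-0.5,0.7,0],[-0.5,0.7,0],[-0.5,0.7,0]],"grip":[-1,-1,-1,-1,-1,-1,-1,-1,-1,-1]}'
python3 go.py .6663 .0137 .044
```

```text
t: 42.1
ee_pos: [0.4668, 0.1905, 0.2282]
tcp_rot: [0.0, 0.483, 0.876, -0.0]
contact_force: [0.1, -0.1, -0.4]
grip_width: 0.0856
finger_force: 0.0
t: 42.93
ee_pos: [0.5716, 0.1094, 0.2284]
tcp_rot: [0.0, 0.708, 0.706, 0.0]
contact_force: [-0.0, 1.0, 0.2]
grip_width: 0.0855
finger_force: 0.0
tcp [0.5716 0.1094 0.2284] yaw_y -0.1 tilt 0.03 units [-2.39  2.37  4.61] w 0.0855
```

```bash
python3 -m inch '{"rot":[[0,0,0],[0,0,0],[0,0,0],[0,0,0],[0,0,0],[0,0,0],[0,0,0],[0,0,0],[0,0,0],[0,0,0]],"delta_pos":[[-0.6,0.6,0],[-0.7,0.7,0],[-0.6,0.6,0],[-0.4,0.4,0],[-0.1,0.1,0],[0,0,0.4],[0,0,0.6],[0,0,0.7],[0,0,0.7],[0,0,0.5]],"grip":[-1,-1,-1,-1,-1,-1,-1,-1,-1,-1]}'
python3 -m inch '{"rot":[[0,0,0],[0,0,0],[0,0,0],[0,0,0],[0,0,0],[0,0,0],[0,0,0],[0,0,0],[0,0,0],[0,0,0]],"delta_pos":[[0,0,0],[0,0,0],[0,0,0.4],[0,0,0.4],[0,0,0.4],[0,0,0.3],[0,0,0.1],[0,0,0],[0,0,0],[0,0,0]],"grip":[-1,-1,-1,-1,-1,-1,-1,-1,-1,-1]}' 40
python3 go.py .6663 .0137 .046
```

```text
t: 43.77
ee_pos: [0.6646, 0.0152, 0.1097]
tcp_rot: [-0.001, 0.708, 0.706, -0.001]
contact_force: [0.6, -0.2, -0.1]
grip_width: 0.0852
finger_force: 0.0
t: 44.6
ee_pos: [0.6675, 0.015, 0.0496]
tcp_rot: [0.001, 0.707, 0.707, 0.001]
contact_force: [-0.2, 0.1, 0.7]
grip_width: 0.0856
finger_force: 0.0
tcp [0.6675 0.015  0.0496] yaw_y -0.05 tilt 0.14 units [-0.03 -0.03  0.09] w 0.0856
```

```bash
python3 -m inch '{"rot":[[0,0,0],[0,0,0],[0,0,0],[0,0,0],[0,0,0],[0,0,0],[0,0,0],[0,0,0],[0,0,0],[0,0,0]],"delta_pos":[[0,0,0.08],[0,0,0],[0,0,0],[0,0,0],[0,0,0],[0,0,0],[0,0,0],[0,0,0],[0,0,0],[0,0,0]],"grip":[0,1,1,1,1,1,1,1,1,1]}' 40
python3 -m inch '{"rot":[[0,0,0],[0,0,0],[0,0,0],[0,0,0],[0,0,0],[0,0,0],[0,0,0],[0,0,0],[0,0,0],[0,0,0]],"delta_pos":[[0,0,-0.2],[0,0,-0.5],[0,0,-0.7],[0,0,-0.8],[0,0,-0.8],[0,0,-0.8],[0,0,-0.5],[0,0,-0.2],[0,0,0],[0,0,0]],"grip":[1,1,1,1,1,1,1,1,1,1]}'
python3 go.py .4665 -.0035 .153
```

```text
t: 45.43
ee_pos: [0.6666, 0.0151, 0.0452]
tcp_rot: [0.0, 0.707, 0.707, 0.0]
contact_force: [-1.4, 1.5, 3.3]
grip_width: 0.0272
finger_force: 39.6
t: 46.27
ee_pos: [0.666, 0.0152, 0.224]
tcp_rot: [-0.0, 0.707, 0.707, -0.0]
contact_force: [0.6, 0.2, -0.5]
grip_width: 0.0277
finger_force: 39.5
tcp [0.666  0.0152 0.224 ] yaw_y -0.06 tilt 0.07 units [-0.47 -4.98  1.78] w 0.0277
```

```bash
python3 -m inch '{"rot":[[0,0,0],[0,0,0],[0,0,0],[0,0,0],[0,0,0],[0,0,0],[0,0,0],[0,0,0],[0,0,0],[0,0,0]],"delta_pos":[[0,-0.3,0],[-0.1,-0.6,0],[-0.1,-0.8,0],[-0.1,-0.8,0],[-0.1,-0.8,0],[-0.07,-0.8,0],[0,-0.6,0],[0,-0.28,0],[0,0,0],[0,0,0]],"grip":[1,1,1,1,1,1,1,1,1,1]}'
python3 -m inch '{"rot":[[0,0,0],[0,0,0],[0,0,0],[0,0,0],[0,0,0],[0,0,0],[0,0,0],[0,0,0],[0,0,0],[0,0,0]],"delta_pos":[[0,0,0.3],[0,0,0.4],[0,0,0.4],[0,0,0.3],[0,0,0.2],[0,0,0.1],[0,0,0.05],[0,0,0.03],[0,0,0],[0,0,0]],"grip":[1,1,1,1,1,1,1,1,1,1]}'
python3 go.py .4665 -.0035 .150
```

```text
t: 47.1
ee_pos: [0.4673, -0.0034, 0.2241]
tcp_rot: [-0.0, 0.708, 0.707, -0.0]
contact_force: [0.6, -0.4, -0.9]
grip_width: 0.0274
finger_force: 39.6
t: 47.93
ee_pos: [0.4678, -0.0036, 0.1543]
tcp_rot: [0.001, 0.707, 0.707, 0.0]
contact_force: [-0.6, -0.7, -0.7]
grip_width: 0.0275
finger_force: 39.6
tcp [ 0.4678 -0.0036  0.1543] yaw_y -0.06 tilt 0.07 units [ 0.   -0.03  0.11] w 0.0275
```

```bash
python3 -m inch '{"rot":[[0,0,0],[0,0,0],[0,0,0],[0,0,0],[0,0,0],[0,0,0],[0,0,0],[0,0,0],[0,0,0],[0,0,0]],"delta_pos":[[0,0,0.05],[0,0,0.04],[0,0,0],[0,0,0],[0,0,0],[0,0,0],[0,0,0],[0,0,-0.2],[0,0,-0.5],[0,0,-0.7]],"grip":[1,1,1,0.3,0.1,-0.2,-0.4,-0.4,-0.6,-1]}'
python3 -m inch '{"rot":[[0,0,0],[0,0,0],[0,0,0],[0,0,0],[0,0,0],[0,0,0],[0,0,0],[0,0,0],[0,0,0],[0,0,0]],"delta_pos":[[0,0,-0.6],[-0.1,0.4,0],[-0.15,0.7,0],[-0.15,0.8,0],[-0.15,0.8,0],[-0.15,0.8,0],[-0.15,0.8,0],[-0.12,0.65,0],[0,0.3,0],[0,0,0]],"grip":[-1,-1,-1,-1,-1,-1,-1,-1,-1,-1]}'
python3 - <<'E'
from m2 import *
s,Ks,Ts=snap("side")
for q in([.4675,-.0035],):
    print([proj(Ks,Ts,[*q,z]).round(0) for z in(.11,.182)])
print([proj(Ks,Ts,[.6784,-.0425,z]).round(0) for z in(.005,.077)])
cv2.imwrite("pics/fin1.png",cv2.resize(s[140:290,190:420],None,fx=3,fy=3,interpolation=2))
E
python3 go.py .6784 -.0425 .045
```

```text
t: 48.77
ee_pos: [0.4656, -0.0031, 0.2053]
tcp_rot: [-0.002, 0.707, 0.707, -0.001]
contact_force: [0.3, -0.6, 0.4]
grip_width: 0.0782
finger_force: 0.0
t: 49.6
ee_pos: [0.6793, -0.043, 0.2294]
tcp_rot: [0.0, 0.708, 0.707, 0.0]
contact_force: [-0.4, -0.1, -0.2]
grip_width: 0.0855
finger_force: 0.0
[array([259., 197.]), array([257., 166.])]
[array([364., 241.]), array([366., 213.])]
tcp [ 0.6778 -0.0426  0.2295] yaw_y -0.05 tilt 0.05 units [0.   0.02 4.61] w 0.0853
```

View pics/fin1.png

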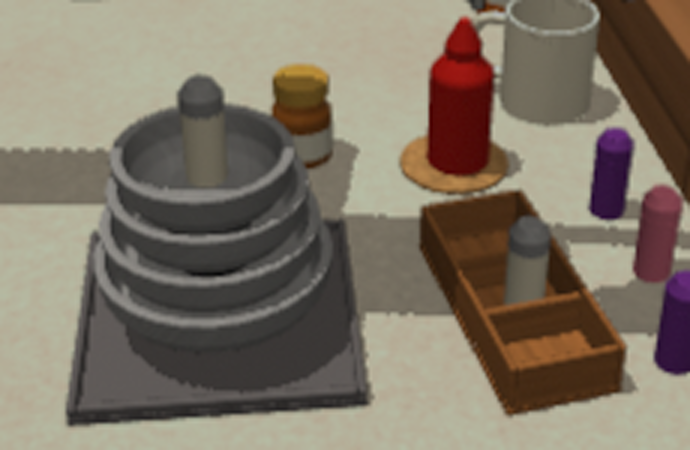

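The first shaker stands upright in the top cover, and the second is at crop (528,265), as predicted. I pick it up.

```bash
python3 -m inch '{"rot":[[0,0,0],[0,0,0],[0,0,0],[0,0,0],[0,0,0],[0,0,0],[0,0,0],[0,0,0],[0,0,0],[0,0,0]],"delta_pos":[[0,0,0.4],[0,0,0.6],[0,0,0.7],[0,0,0.7],[0,0,0.7],[0,0,0.6],[0,0,0.5],[0,0,0.3],[0,0,0.1],[0,0,0]],"grip":[-1,-1,-1,-1,-1,-1,-1,-1,-1,-1]}'
python3 -m inch '{"rot":[[0,0,0],[0,0,0],[0,0,0],[0,0,0],[0,0,0],[0,0,0],[0,0,0],[0,0,0],[0,0,0],[0,0,0]],"delta_pos":[[0,0,0],[0,0,0],[0,0,0],[0,0,0],[0,0,0],[0,0,0],[0,0,0],[0,0,0],[0,0,0],[0,0,0]],"grip":[-0.5,0,1,1,1,1,1,1,1,1]}' 40
python3 go.py .6784 -.0425 .045
python3 -m inch '{"rot":[[0,0,0],[0,0,0],[0,0,0],[0,0,0],[0,0,0],[0,0,0],[0,0,0],[0,0,0],[0,0,0],[0,0,0]],"delta_pos":[[0,0,-0.2],[0,0,-0.5],[0,0,-0.7],[0,0,-0.8],[0,0,-0.8],[0,0,-0.8],[0,0,-0.8],[0,0,-0.4],[0,0,-0.1],[0,0,0]],"grip":[1,1,1,1,1,1,1,1,1,1]}'
python3 go.py .4665 -.0400 .150
```

```text
t: 50.48
ee_pos: [0.6763, -0.0423, 0.0458]
tcp_rot: [-0.001, 0.707, 0.707, -0.0]
contact_force: [1.1, 0.2, 0.4]
grip_width: 0.085
finger_force: 0.0
t: 51.32
ee_pos: [0.6778, -0.0426, 0.0471]
tcp_rot: [0.001, 0.707, 0.707, 0.0]
contact_force: [0.2, -0.0, 5.4]
grip_width: 0.027
finger_force: 39.3
tcp [ 0.6778 -0.0426  0.0471] yaw_y -0.05 tilt 0.09 units [0.   0.02 0.05] w 0.027
t: 52.15
ee_pos: [0.6776, -0.0425, 0.2516]
tcp_rot: [0.001, 0.707, 0.707, 0.001]
contact_force: [0.0, 0.3, -1.2]
grip_width: 0.0271
finger_force: 39.5
tcp [ 0.6776 -0.0425  0.2516] yaw_y -0.05 tilt 0.15 units [ 0.06 -5.28  2.53] w 0.0271
```

```bash
python3 -m inch '{"rot":[[0,0,0],[0,0,0],[0,0,0],[0,0,0],[0,0,0],[0,0,0],[0,0,0],[0,0,0],[0,0,0],[0,0,0]],"delta_pos":[[0,-0.3,0],[0,-0.6,0],[0.06,-0.8,0],[0,-0.8,0],[0,-0.8,0],[0,-0.8,0],[0,-0.7,0],[0,-0.38,0],[0,-0.1,0],[0,0,0]],"grip":[1,1,1,1,1,1,1,1,1,1]}'
python3 -m inch '{"rot":[[0,0,0],[0,0,0],[0,0,0],[0,0,0],[0,0,0],[0,0,0],[0,0,0],[0,0,0],[0,0,0],[0,0,0]],"delta_pos":[[0,0,0.2],[0,0,0.4],[0,0,0.5],[0,0,0.4],[0,0,0.4],[0,0,0.3],[0,0,0.2],[0,0,0.05],[0,0,0],[0,0,0]],"grip":[1,1,1,1,1,1,1,1,1,1]}'
python3 go.py .4665 -.0400 .152
```

```text
t: 52.98
ee_pos: [0.4645, -0.0395, 0.2488]
tcp_rot: [-0.001, 0.708, 0.707, -0.001]
contact_force: [0.8, -0.2, -0.4]
grip_width: 0.0273
finger_force: 39.6
t: 53.82
ee_pos: [0.4668, -0.0399, 0.1517]
tcp_rot: [-0.0, 0.707, 0.707, 0.0]
contact_force: [0.1, -0.1, 1.9]
grip_width: 0.0274
finger_force: 39.9
tcp [ 0.4668 -0.0399  0.1517] yaw_y -0.05 tilt 0.02 units [-0.   -0.01 -0.01] w 0.0274
```

In contact with the floor; I release, rise clear and check numerically.

```bash
python3 -m inch '{"rot":[[0,0,0],[0,0,0],[0,0,0],[0,0,0],[0,0,0],[0,0,0],[0,0,0],[0,0,0],[0,0,0],[0,0,0]],"delta_pos":[[0,0,0],[0,0,0],[0,0,0],[0,0,0],[0,0,0],[0,0,0],[0,0,-0.2],[0,0,-0.5],[0,0,-0.7],[0,0,-0.7]],"grip":[0.3,0.1,-0.2,-0.4,-0.4,-0.4,-0.4,-0.4,-0.6,-1]}'
python3 -m inch '{"rot":[[0,0,0],[0,0,0],[0,0,0],[0,0,0],[0,0,0],[0,0,0],[0,0,0],[0,0,0],[0,0,0],[0,0,0]],"delta_pos":[[0,0,-0.6],[0,0,-0.6],[-0.5,0,0],[-0.8,0,0],[-0.8,0,0],[-0.8,0,0],[-0.8,0,0],[-0.4,0,0],[0,0,0],[0,0,0]],"grip":[-1,-1,-1,-1,-1,-1,-1,-1,-1,-1]}'
python3 - <<'E'
from m2 import *
ims={n:snap(n) for n in("top","side")}
for n in ims:
    c,rf,e=inner(*ims[n],[.4665,-.0215],.051,.142); print(n,c.round(4),rf.round(4),e.round(5))
s,Ks,Ts=ims["side"]; h=cv2.cvtColor(s,cv2.COLOR_BGR2HSV)
# shaker bodies: warm light columns at row of body middle
for y0 in(-.0035,-.04):
    for z in(.14,.155,.165):
        u,v=proj(Ks,Ts,[.467,y0,z]); row=s[int(round(v)),int(u)-14:int(u)+15]; print(y0,z,int(u),int(v),(row[:,2].astype(int)-row[:,0]).tolist())
u,v=proj(Ks,Ts,[.6784,-.0425,.06]); print("caddy px",s[int(v),int(u)])
E
```

```text
t: 54.65
ee_pos: [0.4654, -0.0397, 0.2372]
tcp_rot: [-0.001, 0.707, 0.707, -0.0]
contact_force: [0.5, -0.3, 1.0]
grip_width: 0.0785
finger_force: 0.0
t: 55.48
ee_pos: [0.4656, -0.2044, 0.2843]
tcp_rot: [-0.0, 0.708, 0.706, 0.0]
contact_force: [-0.5, 1.2, -0.1]
grip_width: 0.0856
finger_force: 0.0
top [ 0.4664 -0.0219] 0.0513 0.00049
side [ 0.4606 -0.0195] 0.052 0.00168
-0.0035 0.14 257 184 [3, 4, 3, 5, 4, 5, 5, 3, 3, 2, 4, 3, 3, 5, 4, 4, 3, 3, 4, 3, 3, 3, 4, 6, 6, 7, 7, 6, 5]
-0.0035 0.155 257 178 [5, 4, 5, 5, 5, 4, 5, 8, 5, 4, 5, 4, 5, 5, 3, 4, 5, 5, 4, 5, 4, 4, 5, 5, 4, 4, 5, 5, 5]
-0.0035 0.165 257 173 [28, 26, 25, 26, 27, 24, 13, 3, 4, 3, 5, 4, 4, 4, 5, 6, 5, 4, 4, 3, 4, 11, 19, 19, 20, 23, 25, 29, 31]
-0.04 0.14 258 194 [6, 5, 5, 6, 6, 5, 6, 8, 18, 19, 21, 20, 20, 21, 22, 22, 21, 21, 21, 20, 20, 18, 14, 4, 4, 5, 5, 5, 5]
-0.04 0.155 258 188 [5, 4, 5, 4, 4, 5, 7, 12, 8, 6, 5, 4, 4, 3, 3, 3, 3, 4, 7, 12, 17, 16, 10, 7, 7, 7, 7, 7, 6]
-0.04 0.165 257 183 [4, 4, 4, 4, 4, 4, 4, 3, 3, 3, 2, 5, 5, 4, 3, 4, 5, 3, 4, 3, 3, 3, 3, 4, 6, 6, 6, 5, 4]
caddy px [22 45 73]
```

```bash
python3 -c "
from plant import ctrl
print(ctrl.job_done())"
```

```text
the job is handed in; nothing more can be done
None
```

The job is handed in: the squeeze bottle stands on the coaster, all four covers are nested and centred on the tray, and both shakers present are in the top cover, the second checked only by pixel readings.

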